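# Square a trio of chocolate bars in the banding jig and lock the side stop

## Robot

A 6-joint arm with a two-finger parallel gripper is mounted at the origin on a cart in front of the work surface, level with it; the furniture and walls round the work are solid. World frame = base frame: x ahead of the robot, y to its left, z up, the work surface at z = 0. Lengths are in m, angles in degrees, forces in N, time in s.
With the tool pointing down it reaches from about 0.325 to 0.775 m from the base axis. Payload 5.5 kg.
Tool frame: the origin (TCP) lies between the finger pads; the fingertips stand 22 mm ahead of it and the grasp point (between the pads) lies 3 mm ahead of it; y points along the fingers, z is the direction in which the jaws open and shut, and the axes are right-handed (so a half turn about y gives the same grasp; the last joint's range is limited). The gripper opens to 85 mm and grips with 20 to 120 N. Pads are 22 mm wide; open, the fingers measure 114 mm over their backs; the gripper's body (76 mm by 85 mm) begins 54 mm behind the grasp point. The pads swing forward as they close: fully open they stand 13 mm farther back than shut.
Start: joints at [67.168, 5.22, 70.514, -0, 104.267, -3.249], TCP at [0.201, 0.565, 0.228] pointing down, gripper open.
Joint ranges: [-164.24, 164.24], [-49.07, 125.15], [9.68, 141.18], [-86.29, 266.29], [3.28, 154.24], [-151.56, 151.56]. Speed limits (degrees/s): [147.25, 147.25, 172.46, 180, 180, 180].

## Interface

Orientations are given as a 3x3 rotation matrix whose columns are the frame's x, y, z axes.
In Python, from bench import ctrl, get_image, calibration, models gives the robot as it stands. The module is installed in compiled form; this text tells all that it offers.
- The arm moves only by the shell command python3 -m handwheel 'ROWS' [FORCE]. ROWS is JSON, a list of rows, each an object with "grip": the opening, from 0 (shut) to 1 (fully open); "xyz": the shift along the world's x, y, z in m, a list of three; "turn": the turn about the world's z in degrees. In form: [{"grip": grip, "xyz": [tx, ty, tz], "turn": turn}, ...]. A call has 1 to 5 rows; each row is the pose to reach, as a shift and turn from the pose commanded when the call began; what a row does not reach only later rows make up. A row lasts 1/12 s, in which the tool goes at most 41.7 mm and 7.16 degrees, less where a joint would pass 70% of its speed; a pose out of reach is approached as far as the arm can. A call with a gripper value outside its range is refused whole. The fingers move at their own pace and stop on an object; FORCE is the grip in N (left out, the last holds). Time passes only in rows, so rows that repeat a pose let the fingers close. It gives the time, the measured TCP pose, the force and the opening at its end, in the units of the state.
- ctrl.state(): the state, without advancing time (a new reading comes with each control period).
- get_image(name): name is "side" or "top"; returns the picture (420x560x3 uint8, red, green, blue); there is no depth.
- calibration(name): a dict with "mtx" (3x3 intrinsics, pixels), "view" (4x4, takes a point from world to camera coordinates). Camera axes: x right, y up, looking along -z (the intrinsics and any distortion apply to the point x, -y, -z); pixel columns grow to the right and rows downward; lengths in m; the calibration is good to about 2 mm. A picture is of the moment at which its call begins. calibration takes no time and is no camera call.
- ctrl.hand_in(): hands the job in, once; it reports no verdict.
Trained networks look in the newest picture that a camera, given by its name, has taken for a name from the list of things; names that differ only in an ending like _2 or _b are one class to them, and where a whole thing is asked for, a point or a joint stands for the part that bears it (a point fixed in the world has none). Each returns a list of dicts, best first, with "p" (0 to 1); they miss things now and then, are a little off and sometimes report something else, mostly with a low value. They report only what shows in the picture. A call takes as long as a camera call.
- models.trace(camera, label): "pixels" (420x560 bool, what is visible of it) and "extent" ([left, top, right, bottom] in pixels, round what is visible of it).
- models.mark_of(camera, label): "at" ([column, row] in pixels: a listed point, or the origin of a listed thing).
The state is a dict: "time_s": time; "joint_pos": joint angles; "joint_velocities": joint speeds; "tau": joint torques, N m; "tool_pos": TCP position; "ee_rot": TCP orientation; "contact_force": force on the tool from outside, world axes, zero at the start; "wrist_torque": the same for the moment, N m; "grip_width": finger opening in m.
Only numpy, scipy, OpenCV 4.12 (cv2) and the standard library are available. Lean on these libraries where they do the work, as an engineer would, in place of code of your own. Each camera call takes 0.05 s, during which the arm holds its last target.

## Task

Get the stack of three chocolate bars ready for banding: with the fingertips push the stack straight back until all three bars sit against the jig's back fence, then push the side stop up until it holds the bars snugly against the side fence, and then turn the red wing screw clockwise, stroke by stroke on its wings, until it is tight. Do not lift or tip any of the bars, and leave the stamp, the tin and the ribbon roll where they are.

Things in the scene. Friction and masses are not known exactly. Their poses are not given: they have to be found in the camera images.
- jig: Banding jig: pale wooden board fixed on the bench, top 12 mm above it. Origin on the bench under the board; x points from the open front (robot side) to the back fence, y left toward the side fence, z up. The board spans x -115 to +100 mm, y -125 to +125 mm. A flush aluminium track runs along y at x = +5 mm. Bars that are home in the corner have their centres at x +5, y +64 mm.
- jig_corner (a point): Inner corner of the two brown wooden fences, on the board's top, at jig x +80, y +100 mm; axes as the jig's. From here the back fence's inner face runs 164 mm toward -y and the side fence's inner face 156 mm toward -x. Both fences are 32 mm high (top 44 mm above the bench), 14 mm thick.
- side_stop (a joint): Travel (m) of the grey and aluminium stop along the track: 0 = drawn back, growing toward the side fence (jig +y). The opening between stop and side fence is 117 mm minus this, so at 0.045 it is 72 mm, a bar's width. At the start 0 to 0.015. With the wing screw loose the stop slides with about 7 N and stays where it is left; with the screw tight it is clamped.
- stop_face (a point): Middle of the stop's aluminium face plate on the side of the bars: plate 100 mm along jig x, 8 mm thick, top 44.5 mm above the bench. Axes as the jig's.
- stop_rear (a point): Middle of the rear end of the stop's grey foot: a flat upright face on the stop's -y side, 40 mm wide along jig x, from 12.5 to 30 mm above the bench (point at 22 mm). The place to push the stop toward the side fence. The foot (40 mm wide, top at 30 mm) runs from here 85 mm to the back of the face plate; the wings pass above it. Axes as the jig's.
- screw_hub (a point): On the upright axis of the red wing screw, half-way up its wings (49 mm above the bench when tight, 1 to 2 mm higher when loose); 45 mm from the foot's rear end, 40 mm from the back of the face plate. Two opposite wings lie along this point's x axis (along jig y at value 0), each from the hub (7 mm radius) out to 34 mm from the axis, 6 to 7 mm thick, from 9 mm below to 12 mm above this point.
- wing_screw (a joint): Turn (rad) of the wing screw, growing clockwise seen from above (tightening; it sinks 1.5 mm a turn). 0 = its lower end just meets the track, negative = loose, -5.6 to -3.4 at the start. Loose it turns with about 0.04 N m (2 N at 20 mm from the axis) and stays where it is left; above 0 it binds and by about +0.5 it stops dead. Tight means above 0.15.
- dark_bar_centre (a point): A wrapped chocolate bar, 150 x 72 mm and 9.5 mm thick, 85 g, dark brown, lowest of the stack, on the board; loose. The point is its centre; its x axis runs along its 150 mm length (toward the back fence).
- cream_bar_centre (a point): A wrapped chocolate bar, 150 x 72 mm and 9.5 mm thick, 85 g, cream, middle of the stack; loose. The point is its centre; its x axis runs along its 150 mm length (toward the back fence).
- pink_bar_centre (a point): A wrapped chocolate bar, 150 x 72 mm and 9.5 mm thick, 85 g, pink, top of the stack (top face 40.5 mm above the bench); loose. The point is its centre; its x axis runs along its 150 mm length (toward the back fence).
- stamp: Wooden hand stamp standing to the right of the jig, 25 x 34 x 59 mm, loose; origin at its underside. To be left alone.
- tin: Round pastille tin, 70 mm across, 36 mm high, right of the jig, loose; origin at its underside. To be left alone.
- ribbon: White-sided roll of dark pink ribbon, 25 mm high, about 92 x 116 mm with its tail, left of the jig, loose; origin at its underside. To be left alone.

How it is judged:
By the outcome, as a careful person would: the job done as asked, in the order asked, and still so for the second after the job is handed in, with the robot touching nothing.
It also fails if it takes over 61 s, if anything falls off the work surface, if the arm or the gripper's body presses on something with over 40 N, if the wrist force passes 120 N, or if a joint passes its speed limit or range.

## Working session

There is one attempt and no reset: what is moved stays moved. The work goes in short steps, Python scripts to look and compute and a shell command to move; the robot and the scene stay as the last step left them, time stands still between calls to the robot, and variables do not carry over. Pictures are saved under pics/ and viewed, and the job is handed in when it is done.

```bash
mkdir -p pics; cat > h.py <<'E'
import numpy as np, cv2
from bench import ctrl,get_image,calibration,models
def shot(c,n):
    im=get_image(c); cv2.imwrite(f'pics/{n}.png',im[:,:,::-1]); return im
def ray(c,px):
    K=calibration(c)["mtx"];V=np.array(calibration(c)["view"]);K=np.array(K)
    d=np.linalg.inv(K)@np.array([px[0],px[1],1.]); d=np.array([d[0],-d[1],-d[2]])
    R=V[:3,:3];o=-R.T@V[:3,3]; return o,R.T@d
def atz(c,px,z):
    o,d=ray(c,px); return o+d*(z-o[2])/d[2]
def proj(c,P):
    K=np.array(calibration(c)["mtx"]);V=np.array(calibration(c)["view"])
    p=V[:3,:3]@np.array(P)+V[:3,3]; q=K@np.array([p[0],-p[1],-p[2]]); return q[:2]/q[2]
E
python3 - <<'E'
from h import *
print(calibration("top"),calibration("side"))
for c in("top","side"): shot(c,c+"0")
Z=dict(jig=0,jig_corner=.012,stop_face=.0285,stop_rear=.022,screw_hub=.0505,dark_bar_centre=.01675,cream_bar_centre=.02625,pink_bar_centre=.03575,stamp=0,tin=0,ribbon=0)
for k,z in Z.items():
  for c in("top","side"):
    for m in models.mark_of(c,k)[:2]: print(k,c,round(m["p"],2),np.round(m["at"],1),np.round(atz(c,m["at"],z),4))
s=ctrl.state();print(s)
E
```

```text
{'mtx': array([[467.11950832,   0.        , 280.15995778],
       [  0.        , 467.11950832, 207.98804562],
       [  0.        ,   0.        ,   1.        ]]), 'view': array([[ 0.02837081, -0.99958855,  0.00422283, -0.02725676],
       [ 0.99543953,  0.02863746,  0.0909947 , -0.5739478 ],
       [-0.09107819,  0.00162198,  0.99584242, -0.88193321],
       [ 0.        ,  0.        ,  0.        ,  1.        ]])} {'mtx': array([[403.87685745,   0.        , 277.5756551 ],
       [  0.        , 403.87685745, 204.74464697],
       [  0.        ,   0.        ,   1.        ]]), 'view': array([[ 0.89832213, -0.43925789,  0.0083576 , -0.51185429],
       [ 0.23074164,  0.48790506,  0.84184734, -0.1834445 ],
       [-0.3738658 , -0.75432165,  0.539651  , -0.69063165],
       [ 0.        ,  0.        ,  0.        ,  1.        ]])}
jig top 0.66 [311.9 213.9] [ 0.5669 -0.0746  0.    ]
jig side 0.81 [290.2 246.8] [ 0.5642 -0.0717  0.    ]
jig_corner top 0.85 [254.1 183.1] [0.6239 0.0422 0.012 ]
jig_corner top 0.45 [309.3 214.3] [ 0.5649 -0.0687  0.012 ]
jig_corner side 0.57 [292.3 209.6] [0.6257
[... 1237 characters left out ...]
e-04,
        1.04267482e+02, -3.25165182e+00]), 'joint_velocities': array([ 0.04929788,  0.01369681, -0.09912864,  0.11981381, -0.0062212 ,
       -0.01584409]), 'tau': array([-3.20079780e-04, -4.58454967e+01, -4.18100774e+01, -2.48196857e-04,
        7.90899030e-04,  6.75681378e-06]), 'tool_pos': array([0.20111356, 0.56530638, 0.22777981]), 'ee_rot': array([[ 9.42174143e-01,  8.67762625e-06,  3.35123685e-01],
       [-3.35123685e-01, -1.41250425e-05,  9.42174143e-01],
       [ 1.29094714e-05, -1.00000000e+00, -1.04001718e-05]]), 'contact_force': array([ 0.20024765, -0.27107656,  0.04947424]), 'wrist_torque': array([-0.00513829,  0.01151167,  0.00283881]), 'grip_width': 0.08513157642060748}
```

```bash
python3 - <<'E'
import cv2
a=cv2.imread('pics/top0.png')[120:320,160:440]; cv2.imwrite('pics/top0c.png',cv2.resize(a,None,fx=2.8,fy=2.8,interpolation=2))
a=cv2.imread('pics/side0.png')[150:350,160:440]; cv2.imwrite('pics/side0c.png',cv2.resize(a,None,fx=2.8,fy=2.8,interpolation=2))
E
```

```text
(no output)
```

View pics/top0c.png

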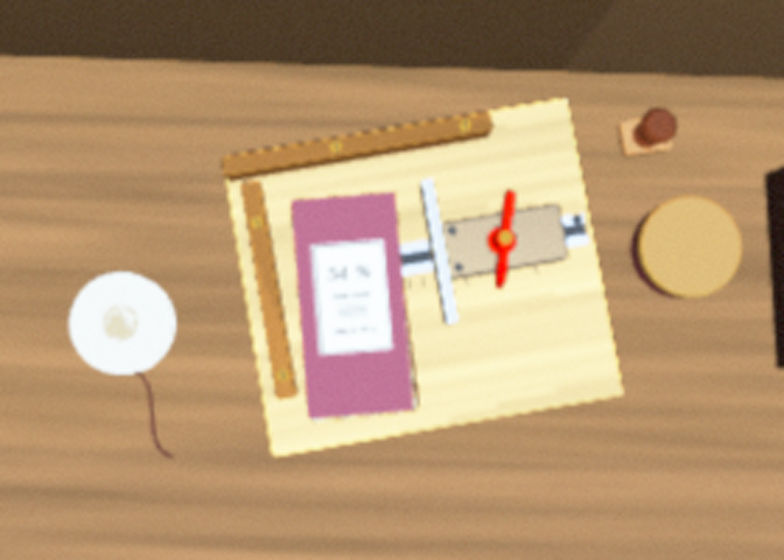

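View pics/side0c.png

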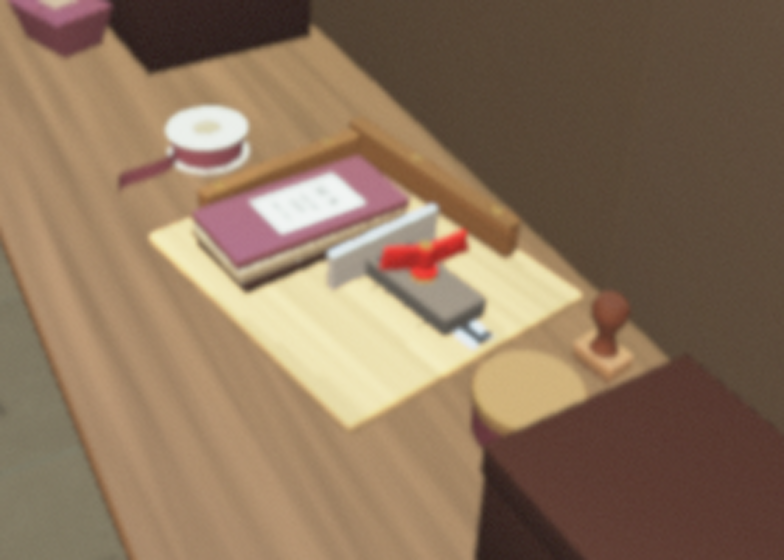

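Top view: the jig is yawed about +10°. The pink stack is clear of both fences, the stop sits to its right, and the wings lie roughly along jig x. Next I'll fit the jig pose from the board corners.

```bash
cat >> h.py <<'E'
def J(p,q): # jig->world ; q=(x,y,yaw)
    c,s=np.cos(q[2]),np.sin(q[2]); p=np.array(p,float)
    return np.array([q[0]+c*p[0]-s*p[1],q[1]+s*p[0]+c*p[1],p[2]])
E
python3 - <<'E'
from h import *
from scipy.optimize import least_squares
T=lambda u,v:np.array([u/2.8+160,v/2.8+120]); S=lambda u,v:np.array([u/2.8+160,v/2.8+150])
obs=[("top",T(568,98),(.1,-.125,.012)),("top",T(622,393),(-.115,-.125,.012)),("top",T(272,457),(-.115,.125,.012)),
("side",S(150,237),(-.115,.125,.012)),("side",S(350,428),(-.115,-.125,.012)),("side",S(581,296),(.1,-.125,.012)),
("top",T(490,113),(.094,-.064,.044))]
f=lambda q:np.concatenate([proj(c,J(p,q))-px for c,px,p in obs])
for sub in (obs,[o for o in obs if o[0]=="top"],[o for o in obs if o[0]=="side"]):
    r=least_squares(lambda q:np.concatenate([proj(c,J(p,q))-px for c,px,p in sub]),[.565,-.07,.2]); print(r.x,np.degrees(r.x[2]),np.abs(r.fun).max())
    q=r.x
    if sub is obs: q0=q
c,s=np.cos(q0[2]),np.sin(q0[2])
inv=lambda P:(np.array([[c,s],[-s,c]])@(np.array(P)[:2]-q0[:2])*1000).round(1)
def l(name,cam,px,z): print(name,inv(atz(cam,px,z)))
for u,v in((292,200),(394,194),(412,408),(310,417)): l("pink","top",T(u,v),.0405)
for u,v in((193,215),(241,262),(407,203),(360,157)): l("pinkS","side",S(u,v),.0405)
for u,v in((510,192),(500,285)): l("wing tip","top",T(u,v),.0615)
l("hub","top",T(505,238),.0625)
for u,v in((422,180),(434,180),(447,324),(457,320)): l("plate","top",T(u,v),.0445)
for u,v in((560,206),(566,256)): l("foot","top",T(u,v),.03)
print(J((-.1,.0,0),q0),ctrl.state()["time_s"])
# masks
for cam in("top",):
    m=models.trace(cam,"pink_bar_centre")[0]; cs,_=cv2.findContours(m["pixels"].astype(np.uint8),0,2); b=cv2.boxPoints(cv2.minAreaRect(max(cs,key=len)));print(m["p"],m["extent"],[inv(atz(cam,x,.0405)) for x in b])
    for x in models.trace(cam,"wing_screw")[:1]:
        ys,xs=np.nonzero(x["pixels"]); W=np.array([atz(cam,(a,b),.06)[:2] for a,b in zip(xs,ys)]); W=np.array([inv(w) for w in W]);e=np.linalg.eigh(np.cov(W.T));print(x["p"],x["extent"],W.mean(0),W.min(0),W.max(0),e)
E
```

```text
[ 0.56489263 -0.07068143  0.19983488] 11.449695203676233 1.639204605875051
[ 0.56475833 -0.06944255  0.19869324] 11.384284057907136 1.0441073656377853
[ 0.56445998 -0.07359274  0.19869389] 11.38432130230873 1.5597413239593152
pink [56.6 81.6]
pink [48.8 12. ]
pink [-96.8  25.4]
pink [-91.   94.4]
pinkS [-93.6  88. ]
pinkS [-96.4  20. ]
pinkS [43.4  4.6]
pinkS [55.1 75.7]
wing tip [ 34.4 -63.4]
wing tip [-25.9 -45.5]
hub [  4.4 -54.3]
plate [54.6 -8.3]
plate [ 53.2 -16.4]
plate [-45.1  -7.6]
plate [-43.6 -14.8]
foot [  22.3 -100.9]
foot [-12.7 -98.5]
[ 0.46688269 -0.09053218  0.        ] 1.2
0.76 [260.8, 188.6, 308.2, 268.4] [array([58.8, 83. ]), array([52.4, 10.5]), array([-96.8,  24.5]), array([-90.4,  95.8])]
0.5 [338.0, 186.7, 345.6, 223.9] [  4.73641618 -53.41040462] [-24.5 -65.1] [ 35.7 -43.4] EighResult(eigenvalues=array([ 11.79285914, 257.86215161]), eigenvectors=array([[-0.27995925, -0.96001188],
       [-0.96001188,  0.27995925]]))
```

```bash
python3 -m handwheel '[{"grip":0.47,"xyz":[0.015,-0.035,0],"turn":7},{"grip":0.47,"xyz":[0.029,-0.074,0],"turn":14},{"grip":0.47,"xyz":[0.043,-0.113,0],"turn":21},{"grip":0.47,"xyz":[0.057,-0.152,0],"turn":28},{"grip":0.47,"xyz":[0.071,-0.191,0],"turn":31}]' 60
python3 -m handwheel '[{"grip":0.47,"xyz":[0.014,-0.038,0],"turn":0},{"grip":0.47,"xyz":[0.028,-0.076,0],"turn":0},{"grip":0.47,"xyz":[0.042,-0.115,0],"turn":0},{"grip":0.47,"xyz":[0.056,-0.153,0],"turn":0},{"grip":0.47,"xyz":[0.070,-0.191,0],"turn":0}]'
python3 -m handwheel '[{"grip":0.47,"xyz":[0.014,-0.038,0],"turn":0},{"grip":0.47,"xyz":[0.028,-0.076,0],"turn":0},{"grip":0.47,"xyz":[0.042,-0.115,0],"turn":0},{"grip":0.47,"xyz":[0.056,-0.153,0],"turn":0},{"grip":0.47,"xyz":[0.070,-0.191,0],"turn":0}]'
```

```text
time_s: 1.72
tool_pos: [0.2719, 0.3737, 0.2277]
ee_rot: [[0.979, 0.0, -0.205], [0.205, 0.0, 0.979], [0.0, -1.0, 0.0]]
contact_force: [1.7, -0.8, 0.3]
grip_width: 0.0402
time_s: 2.13
tool_pos: [0.3418, 0.1825, 0.2281]
ee_rot: [[0.98, 0.001, -0.198], [0.198, 0.001, 0.98], [0.001, -1.0, 0.0]]
contact_force: [2.2, -0.1, -0.2]
grip_width: 0.0402
time_s: 2.55
tool_pos: [0.4119, -0.0088, 0.2282]
ee_rot: [[0.98, 0.001, -0.198], [0.198, -0.0, 0.98], [0.001, -1.0, -0.0]]
contact_force: [1.3, 1.1, -0.2]
grip_width: 0.0403
```

```bash
python3 -m handwheel '[{"grip":0.47,"xyz":[0.010,-0.034,0],"turn":0},{"grip":0.47,"xyz":[0.010,-0.034,-0.040],"turn":0},{"grip":0.47,"xyz":[0.010,-0.034,-0.080],"turn":0},{"grip":0.47,"xyz":[0.010,-0.034,-0.120],"turn":0},{"grip":0.47,"xyz":[0.010,-0.034,-0.150],"turn":0}]'
python3 - <<'E'
from h import *
for c,o in(("top",120),("side",150)):
    a=shot(c,c+"1"); cv2.imwrite(f'pics/{c}1c.png',cv2.resize(a[o:o+200,160:440,::-1],None,fx=2.8,fy=2.8,interpolation=2))
s=ctrl.state();p=s["tool_pos"];R=s["ee_rot"];print(p,s["contact_force"])
for e in(.022,.012):
  for d in(-.02,.02): 
    u=proj("side",p+R@np.array([0,e,d]));print(e,d,u,(u-[160,150])*2.8)
E
```

```text
time_s: 2.97
tool_pos: [0.4206, -0.041, 0.0745]
ee_rot: [[0.98, -0.002, -0.197], [0.197, 0.0, 0.98], [-0.002, -1.0, 0.001]]
contact_force: [0.9, -0.5, -0.4]
grip_width: 0.0401
[ 0.41814744 -0.04023829  0.07189762] [-0.33649069 -0.58152836 -0.10759538]
0.022 -0.02 [222.33004288 242.8970662 ] [174.52412007 260.11178535]
0.022 0.02 [211.92158267 232.86343511] [145.38043146 232.01761831]
0.012 -0.02 [222.04285339 238.74516327] [173.71998948 248.48645716]
0.012 0.02 [211.57385455 228.78212158] [144.40679274 220.58994042]
```

View pics/side1c.png

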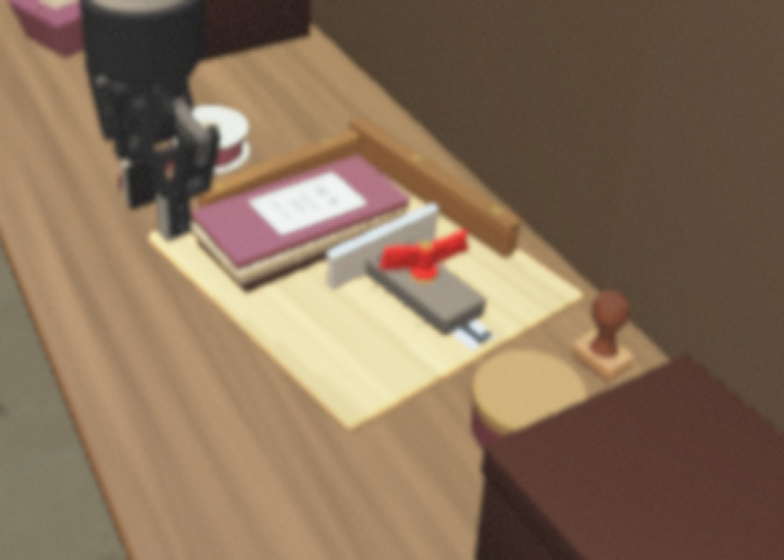

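View pics/top1c.png

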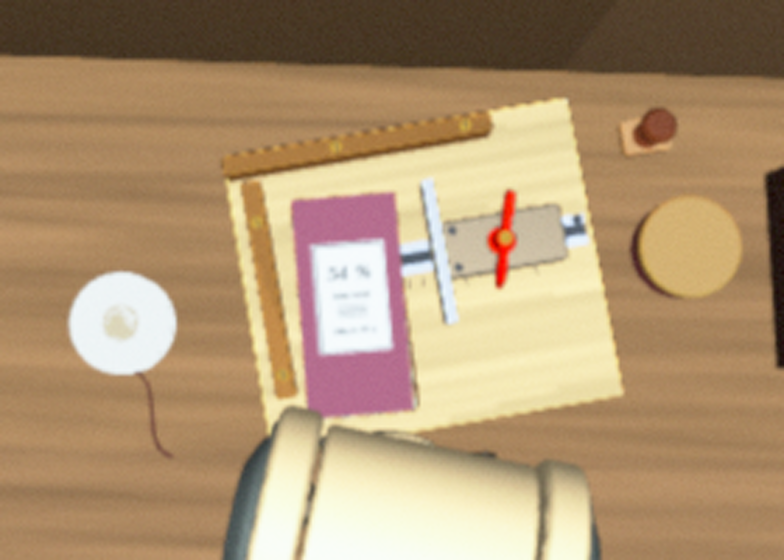

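```bash
python3 - <<'E'
from h import *
for i in range(3):
    s=ctrl.state();print(s["time_s"],s["tool_pos"],s["joint_velocities"].round(2));a=shot("side","side2")
cv2.imwrite(f'pics/side2c.png',cv2.resize(a[150:260,180:260,::-1],None,fx=5,fy=5,interpolation=2))
p=s["tool_pos"];R=s["ee_rot"]
for e in(.022,.012,.0):
  for x in (-.011,.011):
   for d in(-.034,-.02,.02): 
    u=proj("side",p+R@np.array([x,e,d]));print(e,x,d,((u-[180,150])*5).round())
E
```

```text
3.0667 [ 0.41814744 -0.04023829  0.07189762] [ 0.28 -1.99 -7.37 -0.05  3.77  0.06]
3.1167 [ 0.42011693 -0.04047427  0.07586092] [ 0.24 -1.84 -5.65 -0.01  0.91 -0.04]
3.1667 [ 0.42180087 -0.04070928  0.07864969] [ 0.17 -1.17 -3.49  0.14  0.02 -0.02]
0.022 -0.011 -0.034 [215. 477.]
0.022 -0.011 -0.02 [196. 459.]
0.022 -0.011 0.02 [144. 409.]
0.022 0.011 -0.034 [265. 456.]
0.022 0.011 -0.02 [245. 438.]
0.022 0.011 0.02 [192. 389.]
0.012 -0.011 -0.034 [213. 456.]
0.012 -0.011 -0.02 [194. 438.]
0.012 -0.011 0.02 [141. 388.]
0.012 0.011 -0.034 [263. 435.]
0.012 0.011 -0.02 [244. 417.]
0.012 0.011 0.02 [190. 369.]
0.0 -0.011 -0.034 [211. 431.]
0.0 -0.011 -0.02 [192. 413.]
0.0 -0.011 0.02 [139. 363.]
0.0 0.011 -0.034 [262. 409.]
0.0 0.011 -0.02 [242. 392.]
0.0 0.011 0.02 [188. 344.]
```

View pics/side2c.png

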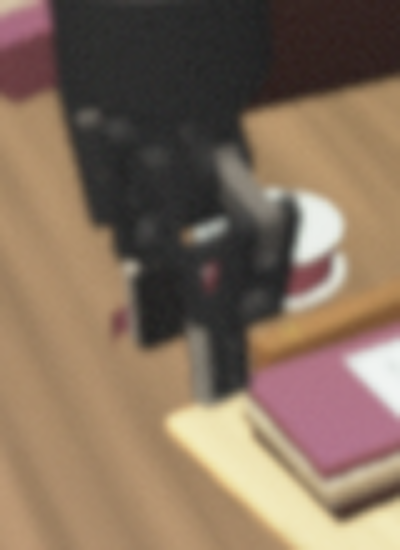

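```bash
python3 -m handwheel '[{"grip":0.47,"xyz":[0,0,0],"turn":0},{"grip":0.47,"xyz":[0,0,0],"turn":0},{"grip":0.47,"xyz":[0,0,0],"turn":0},{"grip":0.47,"xyz":[0,0,0],"turn":0}]'; python3 - <<'E'
from h import *
s=ctrl.state();print(s["time_s"],s["tool_pos"],s["joint_velocities"].round(2),s["joint_pos"].round(2));a=shot("side","side3")
cv2.imwrite(f'pics/side3c.png',cv2.resize(a[150:260,180:260,::-1],None,fx=5,fy=5,interpolation=2))
p=s["tool_pos"];R=s["ee_rot"]
for e in(.022,.0,):
  for x,d in((-.011,-.034),(.011,-.034),(-.011,-.02),(-.011,.02)): 
    u=proj("side",p+R@np.array([x,e,d]));print(e,x,d,((u-[180,150])*5).round())
E
```

```text
time_s: 3.55
tool_pos: [0.4224, -0.0408, 0.0791]
ee_rot: [[0.98, 0.002, -0.198], [0.198, -0.0, 0.98], [0.002, -1.0, -0.001]]
contact_force: [-0.5, 0.1, 0.1]
grip_width: 0.0399
3.55 [ 0.4224291  -0.04078315  0.07906312] [-0.    0.2   0.69 -0.05 -0.04  0.01] [ -10.11  -21.89  110.13   -0.     91.64 -111.53]
0.022 -0.011 -0.034 [216. 476.]
0.022 0.011 -0.034 [266. 455.]
0.022 -0.011 -0.02 [197. 458.]
0.022 -0.011 0.02 [145. 408.]
0.0 -0.011 -0.034 [213. 429.]
0.0 0.011 -0.034 [263. 408.]
0.0 -0.011 -0.02 [193. 411.]
0.0 -0.011 0.02 [140. 362.]
```

View pics/side3c.png

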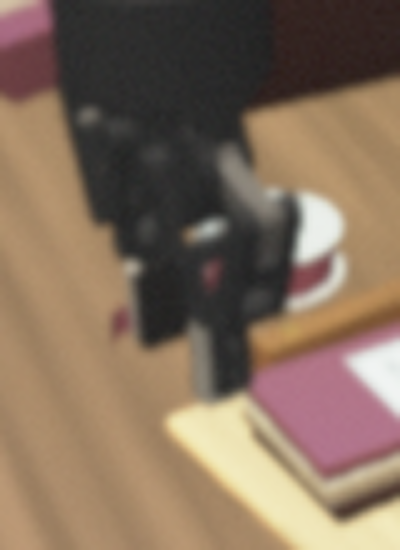

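```bash
python3 - <<'E'
from h import *
q=(.5649,-.07,.1993)
print((proj("side",J((-.115,.125,.012),q))-[180,150])*5, (proj("side",(.4224,-.0408,.079))-[180,150])*5)
for v in((208,405),(245,392),(190,395),(145,348),(185,335)):
    u=np.array(v)/5+[180,150]
    for z in(.055,.065,.08,.09): print(v,z,atz("side",u,z).round(4))
a=cv2.imread('pics/side3.png');cv2.imwrite('pics/side3f.png',a)
E
```

```text
[159.57396218 414.03048502] [191.3546677  376.31450764]
(208, 405) 0.055 [ 0.4314 -0.0295  0.055 ]
(208, 405) 0.065 [ 0.4275 -0.0427  0.065 ]
(208, 405) 0.08 [ 0.4216 -0.0624  0.08  ]
(208, 405) 0.09 [ 0.4176 -0.0756  0.09  ]
(245, 392) 0.055 [ 0.4477 -0.0276  0.055 ]
(245, 392) 0.065 [ 0.4434 -0.0408  0.065 ]
(245, 392) 0.08 [ 0.437  -0.0606  0.08  ]
(245, 392) 0.09 [ 0.4327 -0.0738  0.09  ]
(190, 395) 0.055 [ 0.4272 -0.0201  0.055 ]
(190, 395) 0.065 [ 0.4233 -0.0334  0.065 ]
(190, 395) 0.08 [ 0.4176 -0.0535  0.08  ]
(190, 395) 0.09 [ 0.4137 -0.0668  0.09  ]
(145, 348) 0.055 [0.4212 0.0191 0.055 ]
(145, 348) 0.065 [0.4175 0.0049 0.065 ]
(145, 348) 0.08 [ 0.4119 -0.0163  0.08  ]
(145, 348) 0.09 [ 0.4082 -0.0305  0.09  ]
(185, 335) 0.055 [0.4392 0.0211 0.055 ]
(185, 335) 0.065 [0.4351 0.0069 0.065 ]
(185, 335) 0.08 [ 0.4289 -0.0145  0.08  ]
(185, 335) 0.09 [ 0.4248 -0.0287  0.09  ]
```

View pics/side3f.png

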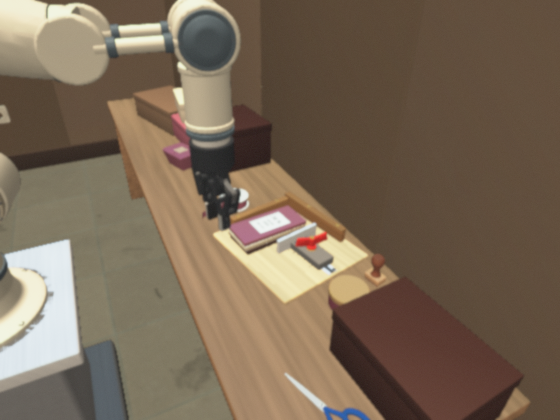

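```bash
python3 -m handwheel '[{"grip":0.47,"xyz":[0,0,-0.012],"turn":0},{"grip":0.47,"xyz":[0,0,-0.024],"turn":0},{"grip":0.47,"xyz":[0,0,-0.034],"turn":0},{"grip":0.47,"xyz":[0,0,-0.040],"turn":0},{"grip":0.47,"xyz":[0,0,-0.042],"turn":0}]'
python3 -m handwheel '[{"grip":0.47,"xyz":[0,0,0],"turn":0},{"grip":0.47,"xyz":[0,0,0],"turn":0},{"grip":0.47,"xyz":[0,0,0],"turn":0}]';  python3 - <<'E'
from h import *
s=ctrl.state();print(s["time_s"],s["tool_pos"],s["contact_force"]);a=shot("side","side4")
cv2.imwrite(f'pics/side4c.png',cv2.resize(a[150:270,180:280,::-1],None,fx=5,fy=5,interpolation=2))
p=s["tool_pos"];R=s["ee_rot"]
for e in(.022,.01):
  for x,d in((-.011,-.034),(.011,-.034),(-.011,-.02),(-.011,.02)): 
    u=proj("side",p+R@np.array([x,e,d]));print(e,x,d,((u-[180,150])*5).round())
E
```

```text
time_s: 4.02
tool_pos: [0.4204, -0.0405, 0.0333]
ee_rot: [[0.98, -0.004, -0.198], [0.198, 0.001, 0.98], [-0.004, -1.0, 0.001]]
contact_force: [-0.3, 0.3, 0.3]
grip_width: 0.04
time_s: 4.27
tool_pos: [0.4221, -0.0408, 0.0363]
ee_rot: [[0.98, 0.001, -0.198], [0.198, -0.0, 0.98], [0.001, -1.0, -0.0]]
contact_force: [-0.3, 0.3, 0.0]
grip_width: 0.0399
4.2667 [ 0.42214788 -0.0407936   0.03633002] [-0.32596659  0.32784845  0.01717254]
0.022 -0.011 -0.034 [223. 563.]
0.022 0.011 -0.034 [271. 541.]
0.022 -0.011 -0.02 [204. 545.]
0.022 -0.011 0.02 [153. 493.]
0.01 -0.011 -0.034 [221. 540.]
0.01 0.011 -0.034 [269. 517.]
0.01 -0.011 -0.02 [202. 521.]
0.01 -0.011 0.02 [151. 470.]
```

View pics/side4c.png

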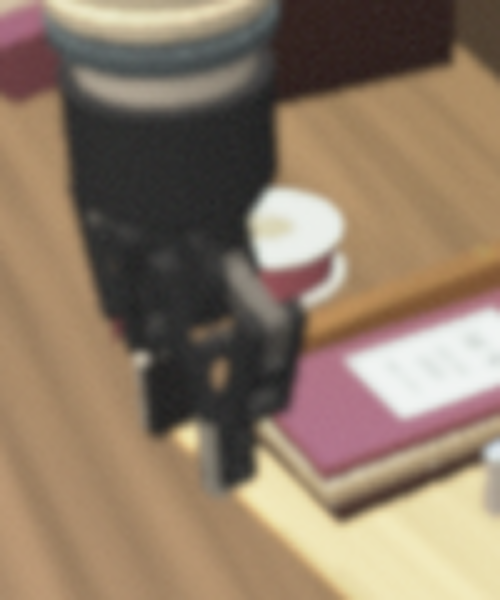

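```bash
python3 -m handwheel '[{"grip":0.47,"xyz":[0,0,-0.003],"turn":0},{"grip":0.47,"xyz":[0,0,-0.006],"turn":0},{"grip":0.47,"xyz":[0,0,-0.009],"turn":0},{"grip":0.47,"xyz":[0,0,-0.011],"turn":0},{"grip":0.47,"xyz":[0,0,-0.012],"turn":0}]'
python3 -m handwheel '[{"grip":0.47,"xyz":[0,0,-0.001],"turn":0},{"grip":0.47,"xyz":[0,0,-0.002],"turn":0},{"grip":0.47,"xyz":[0,0,-0.003],"turn":0}]'
```

```text
time_s: 4.73
tool_pos: [0.4215, -0.0407, 0.0232]
ee_rot: [[0.98, -0.001, -0.198], [0.198, 0.0, 0.98], [-0.001, -1.0, 0.0]]
contact_force: [-0.3, 0.5, -0.3]
grip_width: 0.0402
time_s: 4.98
tool_pos: [0.4218, -0.0407, 0.0207]
ee_rot: [[0.98, 0.0, -0.198], [0.198, -0.0, 0.98], [0.0, -1.0, -0.0]]
contact_force: [0.4, -0.2, -0.2]
grip_width: 0.0399
```

```bash
python3 -m handwheel '[{"grip":0.47,"xyz":[0,0,-0.001],"turn":0},{"grip":0.47,"xyz":[0,0,-0.002],"turn":0},{"grip":0.47,"xyz":[0,0,-0.003],"turn":0},{"grip":0.47,"xyz":[0,0,-0.004],"turn":0}]'
python3 -m handwheel '[{"grip":0.47,"xyz":[0,0,-0.001],"turn":0},{"grip":0.47,"xyz":[0,0,-0.002],"turn":0},{"grip":0.47,"xyz":[0,0,-0.003],"turn":0},{"grip":0.47,"xyz":[0,0,-0.004],"turn":0}]'
python3 - <<'E'
from h import *
s=ctrl.state();print(s["time_s"],s["tool_pos"],s["contact_force"]);a=shot("side","side5")
cv2.imwrite(f'pics/side5c.png',cv2.resize(a[150:270,180:280,::-1],None,fx=5,fy=5,interpolation=2))
E
```

```text
time_s: 5.32
tool_pos: [0.4218, -0.0407, 0.0167]
ee_rot: [[0.98, 0.0, -0.198], [0.198, -0.0, 0.98], [-0.0, -1.0, -0.0]]
contact_force: [0.4, 0.1, 0.1]
grip_width: 0.0402
time_s: 5.65
tool_pos: [0.4217, -0.0407, 0.0127]
ee_rot: [[0.98, -0.0, -0.198], [0.198, -0.0, 0.98], [-0.0, -1.0, 0.0]]
contact_force: [-0.8, -0.7, 0.3]
grip_width: 0.0399
5.65 [ 0.42174915 -0.04073236  0.01266262] [-0.80497733 -0.66876789  0.25657688]
```

View pics/side5c.png

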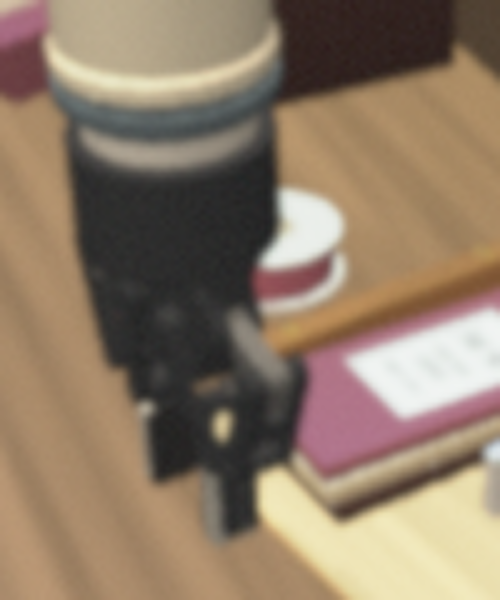

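```bash
python3 -m handwheel '[{"grip":0.47,"xyz":[0,0,-0.001],"turn":0},{"grip":0.47,"xyz":[0,0,-0.002],"turn":0},{"grip":0.47,"xyz":[0,0,-0.003],"turn":0},{"grip":0.47,"xyz":[0,0,-0.004],"turn":0}]'
python3 -m handwheel '[{"grip":0.47,"xyz":[0,0,-0.001],"turn":0},{"grip":0.47,"xyz":[0,0,-0.002],"turn":0},{"grip":0.47,"xyz":[0,0,-0.003],"turn":0}]'
python3 - <<'E'
from h import *
for v in((213,540),(252,528),(155,478)):
    for z in(.0,.01,.02): print(v,z,atz("side",np.array(v)/5+[180,150],z).round(4))
E
```

```text
time_s: 6.03
tool_pos: [0.4218, -0.0407, 0.0087]
ee_rot: [[0.98, -0.0, -0.198], [0.198, -0.0, 0.98], [-0.0, -1.0, -0.0]]
contact_force: [-0.5, -0.4, -0.5]
grip_width: 0.04
time_s: 6.28
tool_pos: [0.4218, -0.0407, 0.0057]
ee_rot: [[0.98, -0.0, -0.198], [0.198, 0.0, 0.98], [-0.0, -1.0, 0.0]]
contact_force: [0.3, -0.3, 0.5]
grip_width: 0.0404
(213, 540) 0.0 [ 0.4242 -0.045   0.    ]
(213, 540) 0.01 [ 0.4209 -0.0565  0.01  ]
(213, 540) 0.02 [ 0.4175 -0.068   0.02  ]
(252, 528) 0.0 [ 0.4411 -0.0447  0.    ]
(252, 528) 0.01 [ 0.4374 -0.0562  0.01  ]
(252, 528) 0.02 [ 0.4337 -0.0677  0.02  ]
(155, 478) 0.0 [0.4157 0.0034 0.    ]
(155, 478) 0.01 [ 0.4125 -0.009   0.01  ]
(155, 478) 0.02 [ 0.4093 -0.0214  0.02  ]
```

```bash
python3 -m handwheel '[{"grip":0.47,"xyz":[0,0,-0.0015],"turn":0},{"grip":0.47,"xyz":[0,0,-0.003],"turn":0},{"grip":0.47,"xyz":[0,0,-0.0045],"turn":0},{"grip":0.47,"xyz":[0,0,-0.006],"turn":0},{"grip":0.47,"xyz":[0,0,-0.0075],"turn":0}]'
python3 -m handwheel '[{"grip":0.47,"xyz":[0,0,-0.001],"turn":0},{"grip":0.47,"xyz":[0,0,-0.002],"turn":0},{"grip":0.47,"xyz":[0,0,-0.003],"turn":0},{"grip":0.47,"xyz":[0,0,-0.004],"turn":0}]'
python3 -c "
from h import *
s=ctrl.state();print(s['tool_pos'],s['contact_force'])"
```

```text
time_s: 6.7
tool_pos: [0.4218, -0.0407, -0.0019]
ee_rot: [[0.98, -0.0, -0.198], [0.198, 0.0, 0.98], [-0.0, -1.0, 0.0]]
contact_force: [-0.7, -0.1, 0.4]
grip_width: 0.0403
time_s: 7.03
tool_pos: [0.4218, -0.0407, -0.0051]
ee_rot: [[0.98, -0.0, -0.198], [0.198, -0.0, 0.98], [-0.0, -1.0, -0.0]]
contact_force: [-5.5, 1.2, 11.2]
grip_width: 0.04
[ 0.42182582 -0.04074867 -0.00505957] [-5.54349289  1.24699903 11.23510674]
```

```bash
python3 -m handwheel '[{"grip":0.47,"xyz":[0,0,0.008],"turn":0},{"grip":0.47,"xyz":[0,0,0.0165],"turn":0},{"grip":0.47,"xyz":[0.0075,0.0015,0.0165],"turn":0},{"grip":0.47,"xyz":[0.0147,0.003,0.0165],"turn":0},{"grip":0.47,"xyz":[0.0196,0.004,0.0165],"turn":0}]'
python3 -m handwheel '[{"grip":0.47,"xyz":[0.0049,0.001,0],"turn":0},{"grip":0.47,"xyz":[0.0098,0.002,0],"turn":0},{"grip":0.47,"xyz":[0.0147,0.003,0],"turn":0}]'
python3 - <<'E'
from h import *
s=ctrl.state();print(s["time_s"],s["tool_pos"],s["contact_force"]);a=shot("side","side6")
cv2.imwrite(f'pics/side6c.png',cv2.resize(a[150:270,190:330,::-1],None,fx=5,fy=5,interpolation=2))
E
```

```text
time_s: 7.45
tool_pos: [0.4426, -0.0366, 0.0111]
ee_rot: [[0.98, 0.001, -0.198], [0.198, -0.0, 0.98], [0.001, -1.0, -0.0]]
contact_force: [0.1, 0.6, 0.1]
grip_width: 0.0399
time_s: 7.7
tool_pos: [0.4561, -0.0337, 0.0103]
ee_rot: [[0.98, -0.002, -0.198], [0.198, -0.0, 0.98], [-0.002, -1.0, 0.0]]
contact_force: [-1.7, -0.4, 1.7]
grip_width: 0.0398
7.7 [ 0.45610377 -0.03368363  0.01026649] [-1.74516117 -0.36865406  1.66191522]
```

View pics/side6c.png

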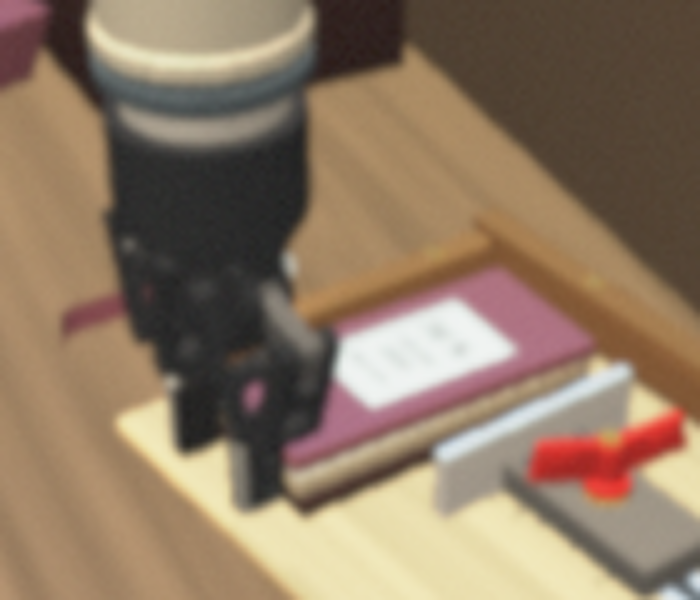

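```bash
python3 -m handwheel '[{"grip":0.47,"xyz":[0.0039,0.0008,0.001],"turn":0},{"grip":0.47,"xyz":[0.0078,0.0016,0.001],"turn":0},{"grip":0.47,"xyz":[0.0118,0.0024,0.001],"turn":0}]'
python3 -m handwheel '[{"grip":0.47,"xyz":[0.002,0.0004,0],"turn":0},{"grip":0.47,"xyz":[0.0039,0.0008,0],"turn":0},{"grip":0.47,"xyz":[0.0059,0.0012,0],"turn":0}]'
```

```text
time_s: 8.0
tool_pos: [0.468, -0.0312, 0.0116]
ee_rot: [[0.98, -0.0, -0.198], [0.198, 0.0, 0.98], [-0.0, -1.0, 0.0]]
contact_force: [-1.5, -0.5, -1.4]
grip_width: 0.04
time_s: 8.25
tool_pos: [0.4734, -0.0302, 0.0116]
ee_rot: [[0.98, -0.001, -0.198], [0.198, -0.0, 0.98], [-0.001, -1.0, -0.0]]
contact_force: [-10.3, -2.9, 3.3]
grip_width: 0.0396
```

```bash
python3 - <<'E'
from h import *
s=ctrl.state();print(s["time_s"],s["tool_pos"],s["contact_force"]);a=shot("side","side7")
cv2.imwrite(f'pics/side7c.png',cv2.resize(a[150:270,190:330,::-1],None,fx=5,fy=5,interpolation=2))
a=shot("top","top7")
cv2.imwrite(f'pics/top7c.png',cv2.resize(a[150:290,220:380,::-1],None,fx=4,fy=4,interpolation=2))
E
```

```text
8.25 [ 0.47342477 -0.03024613  0.01161996] [-10.3110993   -2.94480673   3.34044151]
```

View pics/side7c.png

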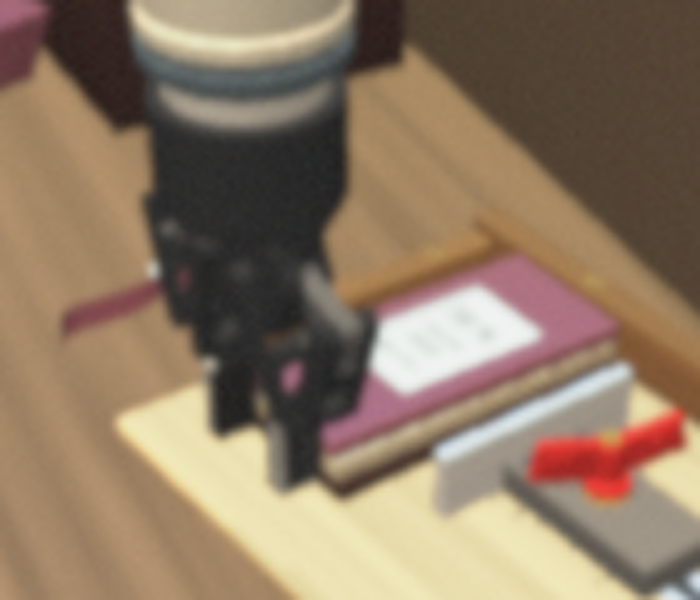

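View pics/top7c.png

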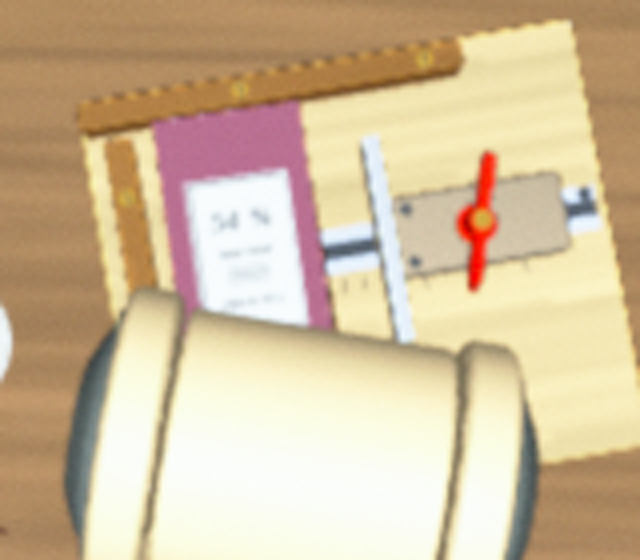

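```bash
python3 -m handwheel '[{"grip":0.47,"xyz":[0.001,0.0002,0],"turn":0},{"grip":0.47,"xyz":[0.002,0.0004,0],"turn":0},{"grip":0.47,"xyz":[0.002,0.0004,0],"turn":0}]'; python3 -c "
from h import *
s=ctrl.state();print(s['tool_pos'],s['contact_force'],s['wrist_torque'])"
```

```text
time_s: 8.6
tool_pos: [0.4736, -0.0305, 0.0116]
ee_rot: [[0.98, -0.006, -0.197], [0.197, -0.001, 0.98], [-0.006, -1.0, -0.0]]
contact_force: [-11.4, -3.5, 5.3]
grip_width: 0.0402
[ 0.47355017 -0.03050375  0.01157605] [-11.39070382  -3.52090369   5.34257939] [-0.53914534  1.79730726 -0.20118432]
```

```bash
python3 -m handwheel '[{"grip":0.47,"xyz":[-0.012,-0.0024,0],"turn":0},{"grip":0.47,"xyz":[-0.030,-0.006,0],"turn":0},{"grip":0.47,"xyz":[-0.040,-0.008,0.02],"turn":0},{"grip":0.2,"xyz":[-0.040,-0.008,0.055],"turn":-7},{"grip":0,"xyz":[-0.040,-0.008,0.09],"turn":-14}]'
python3 -m handwheel '[{"grip":0,"xyz":[0.02,-0.01,0.02],"turn":-7},{"grip":0,"xyz":[0.05,-0.04,0.02],"turn":-14},{"grip":0,"xyz":[0.08,-0.07,0.02],"turn":-21},{"grip":0,"xyz":[0.11,-0.10,0.02],"turn":-28},{"grip":0,"xyz":[0.135,-0.125,0.02],"turn":-35}]'
python3 -m handwheel '[{"grip":0,"xyz":[0.010,-0.010,0],"turn":-7},{"grip":0,"xyz":[0.015,-0.018,0],"turn":-14},{"grip":0,"xyz":[0.0187,-0.0222,0],"turn":-21},{"grip":0,"xyz":[0.0187,-0.0222,0],"turn":-28},{"grip":0,"xyz":[0.0187,-0.0222,0],"turn":-35}]'
python3 -c "
from h import *
shot('top','top8')
s=ctrl.state();print(s['tool_pos'],s['contact_force'],s['ee_rot'],s['grip_width'])"
```

```text
time_s: 9.02
tool_pos: [0.4347, -0.0375, 0.1018]
ee_rot: [[0.999, -0.002, 0.051], [-0.051, 0.001, 0.999], [-0.002, -1.0, 0.001]]
contact_force: [1.6, -0.7, 0.8]
grip_width: 0.0167
time_s: 9.43
tool_pos: [0.5728, -0.1644, 0.1222]
ee_rot: [[0.789, 0.003, 0.615], [-0.615, -0.0, 0.789], [0.002, -1.0, 0.001]]
contact_force: [-0.7, 1.6, 0.9]
grip_width: 0.0005
time_s: 9.85
tool_pos: [0.5902, -0.1854, 0.1217]
ee_rot: [[0.293, 0.001, 0.956], [-0.956, 0.0, 0.293], [0.0, -1.0, 0.001]]
contact_force: [-0.4, -0.8, 0.1]
grip_width: 0.0001
[ 0.59010051 -0.18515297  0.12179731] [ 0.19275369  0.07121194 -0.55335121] [[ 2.86395897e-01  1.20048279e-03  9.58110614e-01]
 [-9.58111332e-01  9.16093165e-05  2.86395997e-01]
 [ 2.56041606e-04 -9.99999275e-01  1.17643269e-03]] -0.0001831229375161807
```

```bash
python3 -m handwheel '[{"grip":0,"xyz":[0.003,0,-0.02],"turn":-5},{"grip":0,"xyz":[0.003,0,-0.04],"turn":-5},{"grip":0,"xyz":[0.003,0,-0.055],"turn":-5},{"grip":0,"xyz":[0.003,0,-0.06],"turn":-5}]'
python3 - <<'E'
from h import *
a=cv2.imread('pics/top8.png');cv2.imwrite('pics/top8c.png',cv2.resize(a[150:290,220:420],None,fx=4,fy=4,interpolation=2))
for i in range(4): a=shot("side","side9")
s=ctrl.state();print(s["time_s"],s["tool_pos"],s["contact_force"])
cv2.imwrite(f'pics/side9c.png',cv2.resize(a[170:290,250:390,::-1],None,fx=5,fy=5,interpolation=2))
E
```

```text
time_s: 10.23
tool_pos: [0.5914, -0.1843, 0.0587]
ee_rot: [[0.218, -0.003, 0.976], [-0.976, 0.002, 0.218], [-0.002, -1.0, -0.003]]
contact_force: [-0.5, 1.0, -1.4]
grip_width: -0.0001
10.4333 [ 0.59308645 -0.18505749  0.06302915] [0.68635004 0.05027634 0.25561442]
```

View pics/side9c.png

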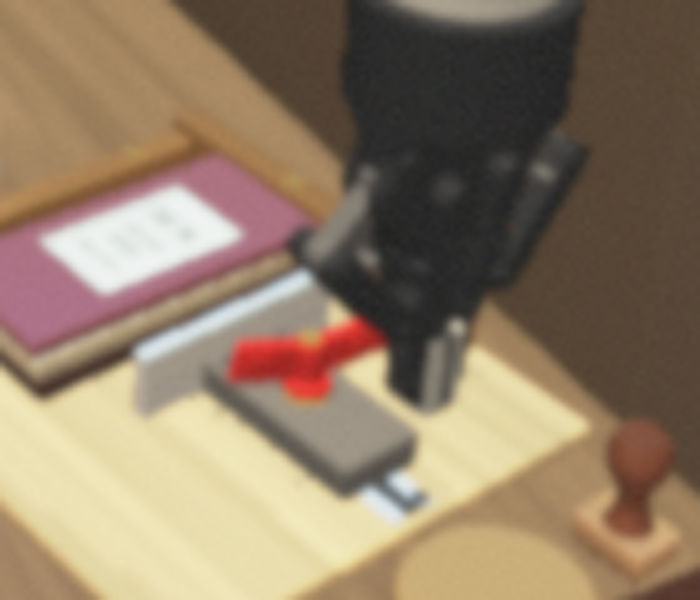

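View pics/top8c.png

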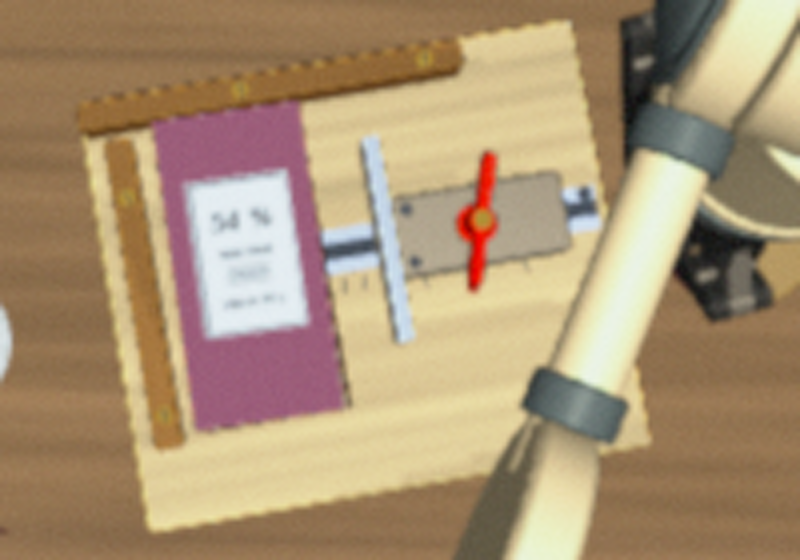

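```bash
python3 - <<'E'
from h import *
s=ctrl.state();p=s["tool_pos"];R=s["ee_rot"]
for e in(.022,.01,0,-.01):
  print(e,[((proj("side",p+R@np.array([x,e,d]))-[250,170])*5).round() for x,d in((.011,-.012),(.011,.012),(-.011,.012))])
E
```

```text
0.022 [array([412., 478.]), array([458., 451.]), array([416., 421.])]
0.01 [array([415., 453.]), array([461., 426.]), array([418., 396.])]
0 [array([417., 431.]), array([464., 405.]), array([420., 375.])]
-0.01 [array([419., 410.]), array([466., 384.]), array([423., 354.])]
```

```bash
python3 -m handwheel '[{"grip":0,"xyz":[0,0,-0.015],"turn":0},{"grip":0,"xyz":[0,0,-0.030],"turn":0},{"grip":0,"xyz":[0,0,-0.040],"turn":0},{"grip":0,"xyz":[0,0,-0.044],"turn":0},{"grip":0,"xyz":[0,0,-0.046],"turn":0}]'
python3 -m handwheel '[{"grip":0,"xyz":[-0.001,0.005,0],"turn":0},{"grip":0,"xyz":[-0.002,0.010,0],"turn":0},{"grip":0,"xyz":[-0.002,0.010,0],"turn":0}]'
python3 - <<'E'
from h import *
a=shot("side","side10")
s=ctrl.state();print(s["time_s"],s["tool_pos"],s["contact_force"])
cv2.imwrite(f'pics/side10c.png',cv2.resize(a[170:290,250:390,::-1],None,fx=5,fy=5,interpolation=2))
E
```

```text
time_s: 10.85
tool_pos: [0.5924, -0.1849, 0.0157]
ee_rot: [[0.215, -0.0, 0.977], [-0.977, 0.0, 0.215], [-0.0, -1.0, -0.0]]
contact_force: [0.3, -0.4, -0.6]
grip_width: 0.0
time_s: 11.1
tool_pos: [0.5908, -0.1754, 0.0166]
ee_rot: [[0.215, 0.001, 0.977], [-0.977, -0.002, 0.215], [0.003, -1.0, 0.001]]
contact_force: [0.1, -4.7, -2.5]
grip_width: 0.0002
11.15 [ 0.59076386 -0.17540237  0.01657537] [ 0.81977847 -3.67267064 -2.50273666]
```

View pics/side10c.png

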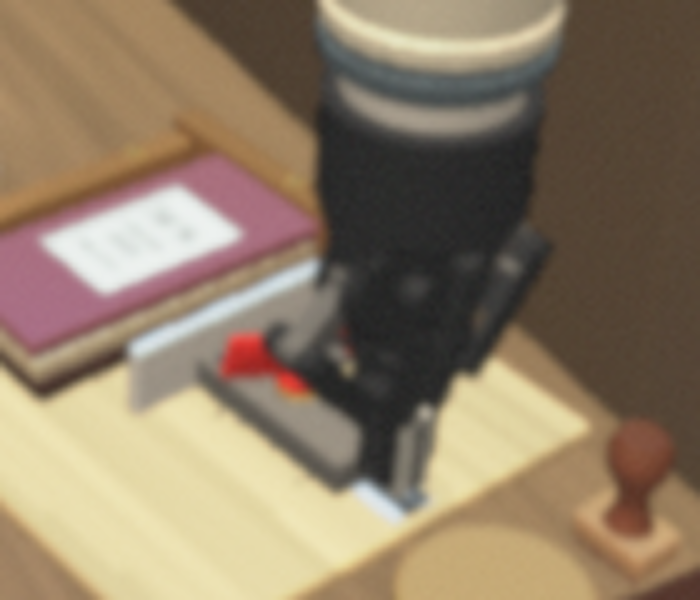

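```bash
python3 -m handwheel '[{"grip":0,"xyz":[-0.001,0.005,0],"turn":0},{"grip":0,"xyz":[-0.0022,0.011,0],"turn":0},{"grip":0,"xyz":[-0.0034,0.017,0],"turn":0},{"grip":0,"xyz":[-0.0046,0.023,0],"turn":0}]'
python3 -m handwheel '[{"grip":0,"xyz":[-0.0006,0.003,0],"turn":0},{"grip":0,"xyz":[-0.0012,0.006,0],"turn":0}]'
python3 - <<'E'
from h import *
a=shot("side","side11")
s=ctrl.state();print(s["time_s"],s["tool_pos"],s["contact_force"])
cv2.imwrite(f'pics/side11c.png',cv2.resize(a[170:290,230:370,::-1],None,fx=5,fy=5,interpolation=2))
a=shot("top","top11");cv2.imwrite('pics/top11c.png',cv2.resize(a[150:290,220:420,::-1],None,fx=4,fy=4,interpolation=2))
E
```

```text
time_s: 11.48
tool_pos: [0.5863, -0.1535, 0.0166]
ee_rot: [[0.214, 0.002, 0.977], [-0.977, -0.003, 0.214], [0.004, -1.0, 0.001]]
contact_force: [2.1, -9.2, -2.7]
grip_width: -0.0
time_s: 11.65
tool_pos: [0.5851, -0.1476, 0.0166]
ee_rot: [[0.214, 0.002, 0.977], [-0.977, -0.004, 0.214], [0.004, -1.0, 0.001]]
contact_force: [2.5, -7.9, -3.4]
grip_width: -0.0002
11.7 [ 0.58500825 -0.14708166  0.01658149] [ 1.65615661 -7.56705811 -2.62055308]
```

View pics/side11c.png

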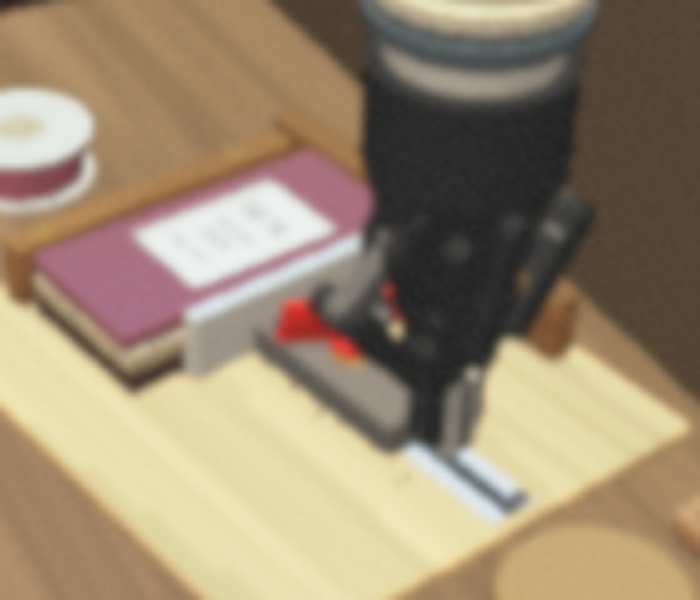

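View pics/top11c.png

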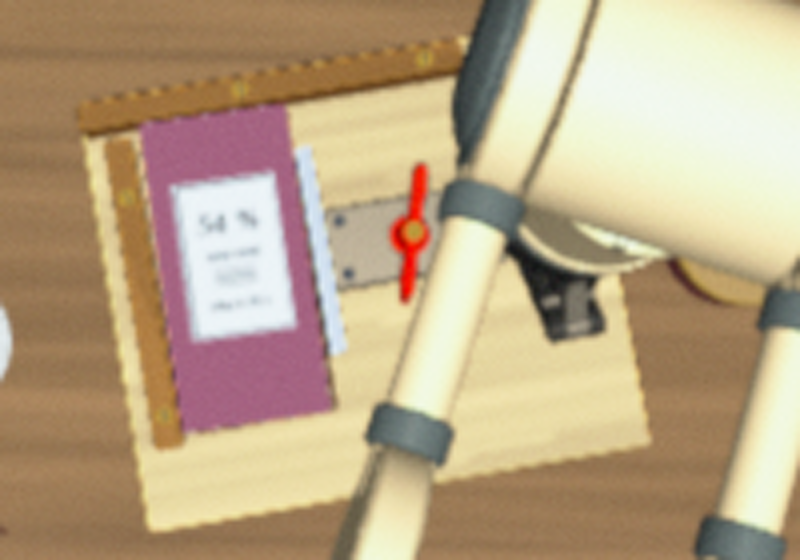

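```bash
python3 -m handwheel '[{"grip":0,"xyz":[-0.0004,0.002,0],"turn":0},{"grip":0,"xyz":[-0.0008,0.004,0],"turn":0}]'
python3 -m handwheel '[{"grip":0,"xyz":[-0.0003,0.0015,0],"turn":0},{"grip":0,"xyz":[-0.0006,0.003,0],"turn":0}]'
```

```text
time_s: 11.92
tool_pos: [0.5844, -0.1439, 0.0166]
ee_rot: [[0.214, 0.002, 0.977], [-0.977, -0.004, 0.214], [0.004, -1.0, 0.001]]
contact_force: [2.2, -10.2, -3.5]
grip_width: -0.0002
time_s: 12.08
tool_pos: [0.5842, -0.1432, 0.0167]
ee_rot: [[0.213, 0.003, 0.977], [-0.977, -0.008, 0.213], [0.009, -1.0, 0.001]]
contact_force: [4.8, -19.7, -5.9]
grip_width: 0.0001
```

```bash
python3 -m handwheel '[{"grip":0,"xyz":[0.001,-0.006,0],"turn":0},{"grip":0,"xyz":[0.003,-0.016,0],"turn":0},{"grip":0,"xyz":[0.004,-0.020,0.02],"turn":0},{"grip":0.2,"xyz":[0.004,-0.020,0.055],"turn":7},{"grip":0.42,"xyz":[0.004,-0.020,0.09],"turn":14}]'
python3 -m handwheel '[{"grip":0.42,"xyz":[0,0,0.0],"turn":7},{"grip":0.42,"xyz":[0,0.0,0],"turn":14},{"grip":0.42,"xyz":[0,0,0],"turn":21},{"grip":0.42,"xyz":[0,0.0,0],"turn":28},{"grip":0.42,"xyz":[0,0,0],"turn":35}]'
python3 - <<'E'
from h import *
s=ctrl.state();print(s["time_s"],s["tool_pos"],s["contact_force"],s["joint_pos"],s["ee_rot"][:,2])
a=shot("side","side12")
cv2.imwrite(f'pics/side12c.png',cv2.resize(a[170:290,230:370,::-1],None,fx=5,fy=5,interpolation=2))
a=shot("top","top12");cv2.imwrite('pics/top12c.png',cv2.resize(a[150:290,220:420,::-1],None,fx=4,fy=4,interpolation=2))
for k,z in (("screw_hub",.0505),("stop_rear",.022),("stop_face",.0285)):
  for c in("top","side"):
    for m in models.mark_of(c,k)[:1]: print(k,c,round(m["p"],2),np.round(m["at"],1),np.round(atz(c,m["at"],z),4))
E
```

```text
time_s: 12.5
tool_pos: [0.5863, -0.1587, 0.1055]
ee_rot: [[0.45, -0.003, 0.893], [-0.893, 0.002, 0.45], [-0.003, -1.0, -0.002]]
contact_force: [1.0, -0.5, -0.4]
grip_width: 0.0233
time_s: 12.92
tool_pos: [0.5876, -0.1586, 0.1065]
ee_rot: [[0.881, 0.001, 0.473], [-0.473, 0.001, 0.881], [0.0, -1.0, 0.001]]
contact_force: [-0.8, 0.1, 0.7]
grip_width: 0.0357
12.9167 [ 0.58756538 -0.15864743  0.10653908] [-0.83577583  0.11697171  0.67455639] [-1.83496298e+01  7.05484607e+00  8.08319783e+01  6.55504831e-02
  9.20834886e+01 -8.01414863e+01] [0.47263859 0.88125552 0.00121513]
screw_hub top 0.51 [323.5 206. ] [ 0.5784 -0.0927  0.0505]
screw_hub side 0.8 [302.7 232.8] [ 0.5769 -0.0985  0.0505]
stop_rear top 0.87 [343.3 204.4] [ 0.5855 -0.1341  0.022 ]
stop_rear side 0.58 [311.  253.2] [ 0.5787 -0.1314  0.022 ]
stop_face top 0.72 [215.2 247.8] [0.4938 0.1118 0.0285]
stop_face side 0.92 [281.6 227.3] [ 0.5611 -0.0367  0.0285]
```

View pics/side12c.png

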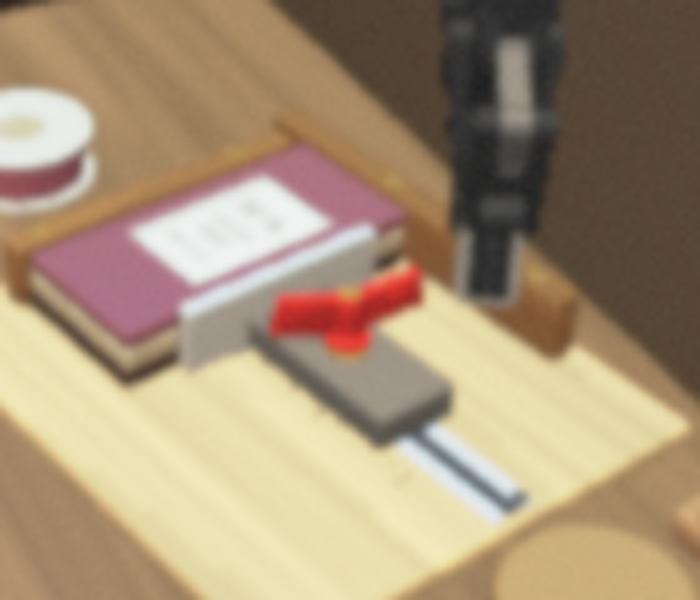

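View pics/top12c.png

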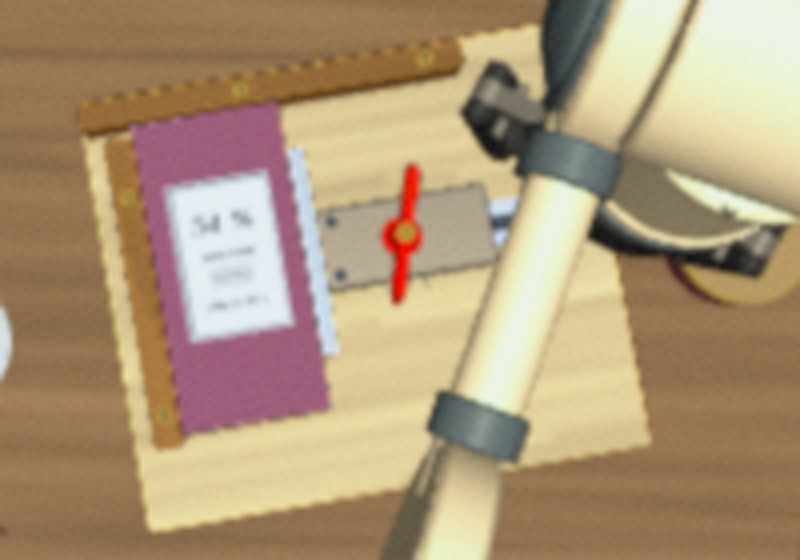

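```bash
python3 - <<'E'
from h import *
print(atz("top",(405/4+220,234/4+150),.0625),atz("top",(405/4+220,234/4+150),.055))
print(atz("side",(348/5+230,290/5+170),.0625),atz("side",(347/5+230,340/5+170),.032))
a=cv2.imread('pics/top12.png').astype(int);m=(a[:,:,2]>150)&(a[:,:,1]<80)&(a[:,:,0]<80);ys,xs=np.nonzero(m);
W=np.array([atz("top",(x,y),.06)[:2] for x,y in zip(xs,ys)]);print(len(W),W.mean(0),(W.min(0)+W.max(0))/2)
e=np.linalg.eigh(np.cov(W.T))[1][:,1];print(np.degrees(np.arctan2(e[1],e[0])))
E
```

```text
[ 0.57242101 -0.0874914   0.0625    ] [ 0.57311772 -0.08816625  0.055     ]
[ 0.57073477 -0.09593556  0.0625    ] [ 0.5750127  -0.08967051  0.032     ]
123 [ 0.57266194 -0.05680516] [0.5617571  0.21115977]
90.39105674267874
```

```bash
python3 -m handwheel '[{"grip":0.42,"xyz":[-0.005,0.025,0],"turn":2},{"grip":0.42,"xyz":[-0.010,0.050,0],"turn":4},{"grip":0.42,"xyz":[-0.014,0.066,0],"turn":6},{"grip":0.42,"xyz":[-0.0146,0.0704,0],"turn":8},{"grip":0.42,"xyz":[-0.0146,0.0704,-0.005],"turn":8}]'
python3 -m handwheel '[{"grip":0.42,"xyz":[0,0,-0.01],"turn":0},{"grip":0.42,"xyz":[0,0,-0.02],"turn":0},{"grip":0.42,"xyz":[0,0,-0.025],"turn":0}]'
python3 - <<'E'
from h import *
for i in range(3):a=shot("side","side13")
s=ctrl.state();print(s["time_s"],s["tool_pos"],s["contact_force"],s["ee_rot"][:,2])
cv2.imwrite(f'pics/side13c.png',cv2.resize(a[170:290,230:370,::-1],None,fx=5,fy=5,interpolation=2))
a=shot("top","top13");cv2.imwrite('pics/top13c.png',cv2.resize(a[150:290,220:420,::-1],None,fx=4,fy=4,interpolation=2))
E
```

```text
time_s: 13.73
tool_pos: [0.5732, -0.0872, 0.102]
ee_rot: [[0.937, 0.002, 0.35], [-0.35, -0.0, 0.937], [0.002, -1.0, 0.001]]
contact_force: [-0.2, -0.0, 0.8]
grip_width: 0.0361
time_s: 13.98
tool_pos: [0.5717, -0.089, 0.073]
ee_rot: [[0.936, -0.003, 0.353], [-0.353, 0.001, 0.936], [-0.003, -1.0, -0.001]]
contact_force: [0.1, -0.3, 0.1]
grip_width: 0.0359
14.1333 [ 0.5719784  -0.08892304  0.0742731 ] [0.39742324 0.78060958 0.14030871] [ 3.52694834e-01  9.35738291e-01 -4.51857248e-04]
```

View pics/side13c.png

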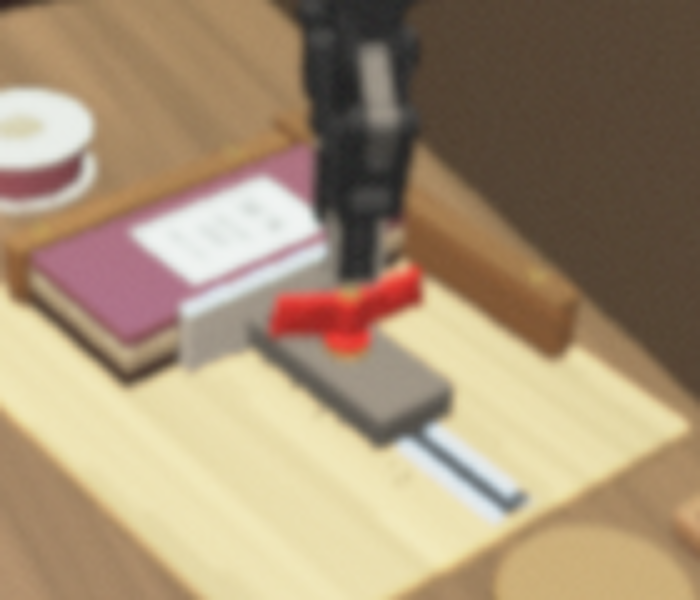

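View pics/top13c.png

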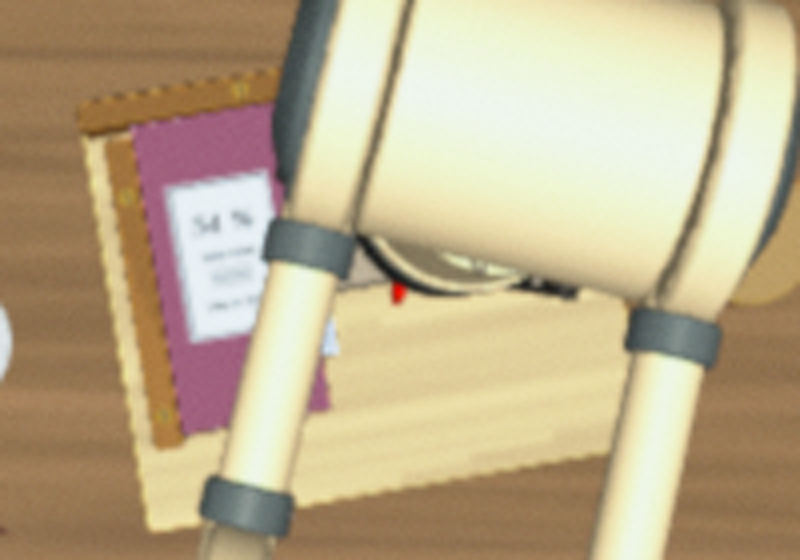

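```bash
python3 -m handwheel '[{"grip":0.42,"xyz":[0.001,0.0007,-0.01],"turn":0},{"grip":0.42,"xyz":[0.001,0.0007,-0.02],"turn":0},{"grip":0.42,"xyz":[0.001,0.0007,-0.028],"turn":0},{"grip":0.42,"xyz":[0.001,0.0007,-0.032],"turn":0},{"grip":0.42,"xyz":[0.001,0.0007,-0.032],"turn":0}]'
python3 - <<'E'
from h import *
for i in range(2):a=shot("side","side14")
s=ctrl.state();print(s["time_s"],s["tool_pos"],s["contact_force"],s["ee_rot"][:,2])
cv2.imwrite(f'pics/side14c.png',cv2.resize(a[170:290,230:370,::-1],None,fx=5,fy=5,interpolation=2))
E
```

```text
time_s: 14.6
tool_pos: [0.5726, -0.0876, 0.0416]
ee_rot: [[0.936, -0.003, 0.352], [-0.352, 0.001, 0.936], [-0.003, -1.0, -0.0]]
contact_force: [0.0, -0.3, -0.3]
grip_width: 0.0361
14.7 [ 0.57349373 -0.0877331   0.04343753] [-0.13772524 -0.0428233  -0.10540664] [ 3.51506364e-01  9.36185488e-01 -9.34557118e-05]
```

View pics/side14c.png

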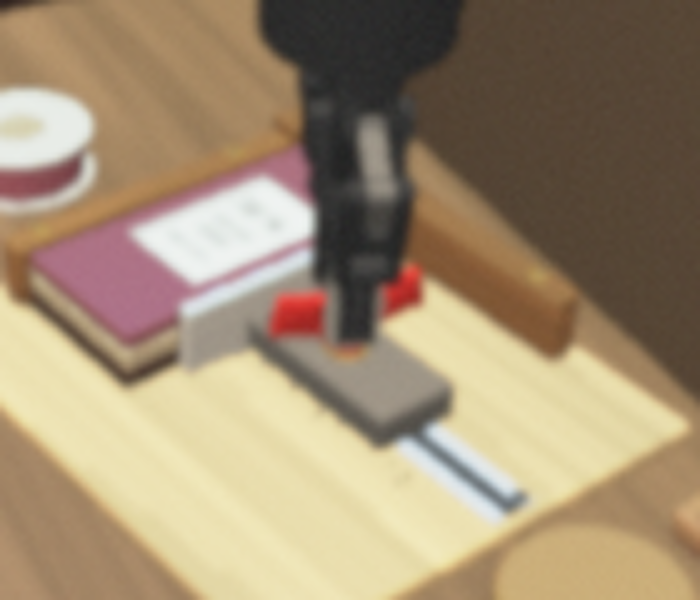

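```bash
for i in 1 2; do python3 -m handwheel '[{"grip":0.42,"xyz":[0,0,0],"turn":-7},{"grip":0.42,"xyz":[0,0,0],"turn":-14},{"grip":0.42,"xyz":[0,0,0],"turn":-21},{"grip":0.42,"xyz":[0,0,0],"turn":-28},{"grip":0.42,"xyz":[0,0,0],"turn":-35}]';done
python3 - <<'E'
from h import *
for i in range(1):a=shot("side","side15")
s=ctrl.state();print(s["time_s"],s["tool_pos"],s["contact_force"],s["wrist_torque"],s["joint_pos"])
cv2.imwrite(f'pics/side15c.png',cv2.resize(a[170:290,230:370,::-1],None,fx=5,fy=5,interpolation=2))
E
```

```text
time_s: 15.12
tool_pos: [0.5741, -0.0879, 0.0446]
ee_rot: [[0.56, 0.001, 0.828], [-0.828, -0.0, 0.56], [0.001, -1.0, 0.001]]
contact_force: [-0.2, -0.1, 0.5]
grip_width: 0.0359
time_s: 15.53
tool_pos: [0.5741, -0.088, 0.0445]
ee_rot: [[-0.016, 0.001, 1.0], [-1.0, -0.0, -0.016], [0.0, -1.0, 0.001]]
contact_force: [0.9, -0.0, -0.8]
grip_width: 0.0359
15.5833 [ 0.57414976 -0.08794782  0.04451703] [ 0.54160511 -0.19635936 -0.66159313] [-0.03998791 -0.02806239  0.03404414] [-1.20619819e+01  4.62425175e+00  8.98183496e+01 -4.37615215e-03
  8.54746983e+01 -1.07173426e+01]
```

View pics/side15c.png

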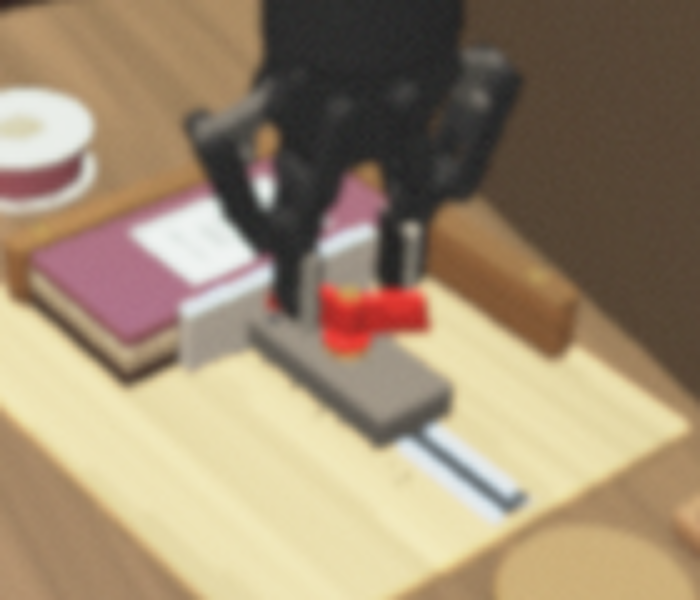

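```bash
python3 -m handwheel '[{"grip":0.42,"xyz":[-0.001,0,-0.001],"turn":-7},{"grip":0.42,"xyz":[-0.001,0,-0.002],"turn":-14},{"grip":0.42,"xyz":[-0.001,0,-0.002],"turn":-21},{"grip":0.42,"xyz":[-0.001,0,-0.002],"turn":-28},{"grip":0.42,"xyz":[-0.001,0,-0.002],"turn":-35}]'
for i in 1 2 3; do python3 -m handwheel '[{"grip":0.42,"xyz":[0,0,0],"turn":-7},{"grip":0.42,"xyz":[0,0,0],"turn":-14},{"grip":0.42,"xyz":[0,0,0],"turn":-21},{"grip":0.42,"xyz":[0,0,0],"turn":-28},{"grip":0.42,"xyz":[0,0,0],"turn":-35}]';done
python3 - <<'E'
from h import *
for i in range(1):a=shot("side","side16")
s=ctrl.state();print(s["time_s"],s["tool_pos"],s["contact_force"],s["wrist_torque"],s["joint_pos"])
cv2.imwrite(f'pics/side16c.png',cv2.resize(a[170:290,230:370,::-1],None,fx=5,fy=5,interpolation=2))
E
```

```text
time_s: 16.0
tool_pos: [0.5738, -0.0876, 0.043]
ee_rot: [[-0.584, 0.003, 0.812], [-0.812, 0.0, -0.584], [-0.002, -1.0, 0.003]]
contact_force: [2.5, 1.4, -0.4]
grip_width: 0.036
time_s: 16.42
tool_pos: [0.5738, -0.0876, 0.0429]
ee_rot: [[-0.944, 0.003, 0.33], [-0.33, 0.0, -0.944], [-0.003, -1.0, 0.001]]
contact_force: [1.9, 0.5, 0.3]
grip_width: 0.0357
time_s: 16.83
tool_pos: [0.5738, -0.0881, 0.0429]
ee_rot: [[-0.962, 0.003, -0.271], [0.271, -0.001, -0.962], [-0.003, -1.0, -0.0]]
contact_force: [2.8, -0.4, -0.6]
grip_width: 0.0362
time_s: 17.25
tool_pos: [0.5736, -0.0882, 0.0428]
ee_rot: [[-0.633, 0.002, -0.774], [0.774, -0.001, -0.633], [-0.002, -1.0, -0.001]]
contact_force: [2.0, -0.2, -0.2]
grip_width: 0.0361
17.3 [ 0.57346368 -0.08809525  0.04273014] [ 0.22115306 -0.97965376  0.7076055 ] [-0.03760654 -0.04811721  0.03349699] [-1.20870688e+01  4.54952920e+00  9.00836442e+01 -1.00458772e-02
  8.52345709e+01  1.29092789e+02]
```

View pics/side16c.png

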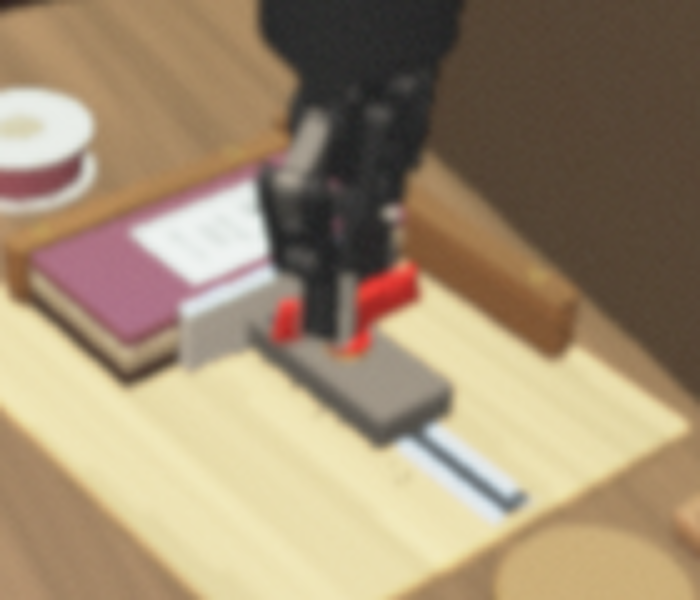

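```bash
python3 -m handwheel '[{"grip":0.42,"xyz":[0,0,0],"turn":7},{"grip":0.42,"xyz":[0,0,0.015],"turn":14},{"grip":0.42,"xyz":[0,0,0.030],"turn":18},{"grip":0.42,"xyz":[0,0,0.034],"turn":25},{"grip":0.42,"xyz":[0,0,0.034],"turn":32}]'
for i in 1 2 3 4 5; do python3 -m handwheel '[{"grip":0.42,"xyz":[0,0,0],"turn":7},{"grip":0.42,"xyz":[0,0,0],"turn":14},{"grip":0.42,"xyz":[0,0,0],"turn":21},{"grip":0.42,"xyz":[0,0,0],"turn":28},{"grip":0.42,"xyz":[0,0,0],"turn":35}]' >/tmp/o;done; cat /tmp/o
python3 - <<'E'
from h import *
for i in range(1):a=shot("side","side17")
s=ctrl.state();print(s["time_s"],s["tool_pos"],s["contact_force"],s["wrist_torque"],s["joint_pos"])
cv2.imwrite(f'pics/side17c.png',cv2.resize(a[170:290,230:370,::-1],None,fx=5,fy=5,interpolation=2))
E
```

```text
time_s: 17.72
tool_pos: [0.5739, -0.088, 0.0786]
ee_rot: [[-0.951, 0.004, -0.308], [0.308, -0.001, -0.951], [-0.004, -1.0, -0.001]]
contact_force: [-0.1, 0.4, -0.5]
grip_width: 0.0357
time_s: 19.8
tool_pos: [0.5728, -0.0878, 0.0763]
ee_rot: [[0.921, 0.001, 0.389], [-0.389, -0.0, 0.921], [0.001, -1.0, 0.0]]
contact_force: [0.4, -0.1, -0.1]
grip_width: 0.0356
19.85 [ 0.57283356 -0.08778758  0.07627374] [-0.84960085 -0.24425562  0.07573791] [-0.0203797  -0.02260399  0.01482111] [-1.20776827e+01  3.38256723e+00  8.78279483e+01  2.32790300e-03
  8.87545921e+01 -7.95592529e+01]
```

View pics/side17c.png

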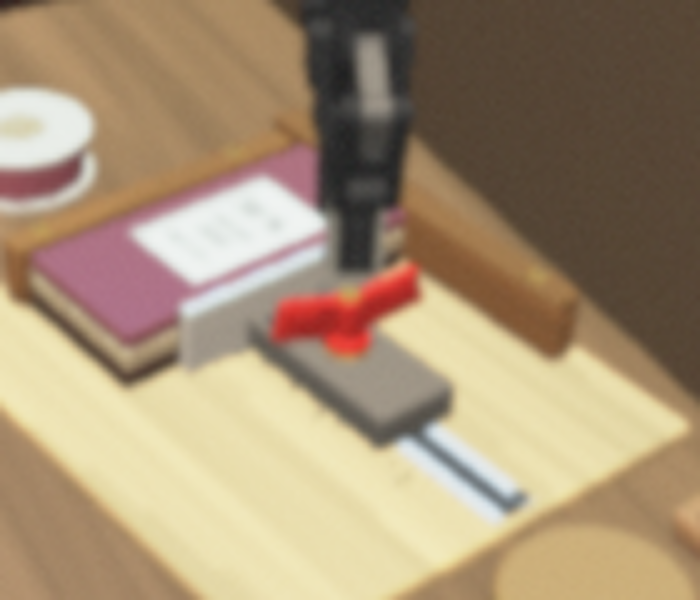

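```bash
python3 -m handwheel '[{"grip":0.42,"xyz":[0,0,-0.012],"turn":0},{"grip":0.42,"xyz":[0,0,-0.022],"turn":0},{"grip":0.42,"xyz":[0,0,-0.030],"turn":0},{"grip":0.42,"xyz":[0,0,-0.034],"turn":0},{"grip":0.42,"xyz":[0,0,-0.034],"turn":-3}]'
for i in 1 2 3; do python3 -m handwheel '[{"grip":0.42,"xyz":[0,0,0],"turn":-7},{"grip":0.42,"xyz":[0,0,0],"turn":-14},{"grip":0.42,"xyz":[0,0,0],"turn":-21},{"grip":0.42,"xyz":[0,0,0],"turn":-28},{"grip":0.42,"xyz":[0,0,0],"turn":-35}]';done
python3 - <<'E'
from h import *
s=ctrl.state();print(s["time_s"],s["tool_pos"],s["contact_force"],s["wrist_torque"],s["joint_pos"])
E
```

```text
time_s: 20.27
tool_pos: [0.5714, -0.0876, 0.0392]
ee_rot: [[0.894, -0.004, 0.448], [-0.448, 0.001, 0.894], [-0.004, -1.0, -0.001]]
contact_force: [-0.7, -0.4, -0.2]
grip_width: 0.0358
time_s: 20.68
tool_pos: [0.5724, -0.0879, 0.041]
ee_rot: [[0.47, -0.001, 0.883], [-0.883, 0.0, 0.47], [-0.0, -1.0, -0.001]]
contact_force: [-0.5, -0.3, 0.1]
grip_width: 0.036
time_s: 21.1
tool_pos: [0.5727, -0.0871, 0.041]
ee_rot: [[-0.121, -0.0, 0.993], [-0.993, 0.001, -0.121], [-0.001, -1.0, -0.0]]
contact_force: [2.1, 2.4, -1.2]
grip_width: 0.036
time_s: 21.52
tool_pos: [0.5728, -0.0872, 0.041]
ee_rot: [[-0.668, 0.0, 0.744], [-0.744, 0.001, -0.668], [-0.001, -1.0, -0.001]]
contact_force: [2.6, 1.6, -1.1]
grip_width: 0.036
21.5167 [ 0.57282078 -0.08716738  0.04099935] [ 2.63553802  1.64546198 -1.14725082] [ 0.24797752 -0.28965359  0.08109082] [-1.20551661e+01  4.62534113e+00  9.01843960e+01  6.52293885e-02
  8.52004787e+01  2.98817973e+01]
```

Now I'll turn in small increments and watch the torque.

```bash
for i in 1 2 3; do python3 -m handwheel '[{"grip":0.42,"xyz":[0,0,0],"turn":-4},{"grip":0.42,"xyz":[0,0,0],"turn":-8}]' | grep -v grip; python3 -c "
from h import *
s=ctrl.state();z=s['ee_rot'][:,2];print('yaw',np.degrees(np.arctan2(z[1],z[0])),s['contact_force'],s['wrist_torque'],s['joint_pos'][5])"; done
```

```text
time_s: 21.68
tool_pos: [0.5729, -0.0873, 0.0411]
ee_rot: [[-0.764, 0.0, 0.645], [-0.645, 0.001, -0.764], [-0.001, -1.0, -0.0]]
contact_force: [2.1, 1.6, -1.6]
yaw -49.81176716637617 [ 2.08298638  1.55922357 -1.56430592] [ 0.20105587 -0.36794291  0.0313447 ] 37.745607789176056
time_s: 21.85
tool_pos: [0.573, -0.0874, 0.0412]
ee_rot: [[-0.846, 0.001, 0.533], [-0.533, 0.001, -0.846], [-0.001, -1.0, -0.0]]
contact_force: [2.1, 1.4, -0.6]
yaw -57.79681244514264 [ 2.14106329  1.3527271  -0.6239013 ] [ 0.1656253  -0.32641023  0.04480561] 45.73274684453434
time_s: 22.02
tool_pos: [0.5732, -0.0875, 0.0413]
ee_rot: [[-0.912, 0.001, 0.41], [-0.41, 0.001, -0.912], [-0.001, -1.0, -0.0]]
contact_force: [4.3, 0.5, -0.3]
yaw -65.80121439879389 [ 4.3407917   0.54773309 -0.34081341] [ 0.2039388  -0.83459713  0.1345906 ] 53.73159656420668
```

```bash
for i in 1 2 3; do python3 -m handwheel '[{"grip":0.42,"xyz":[0,0,0],"turn":-2.5},{"grip":0.42,"xyz":[0,0,0],"turn":-5}]' >/dev/null; python3 -c "
from h import *
s=ctrl.state();z=s['ee_rot'][:,2];print(s['tool_pos'],'yaw',np.degrees(np.arctan2(z[1],z[0])),s['contact_force'],s['wrist_torque'],s['grip_width'])"; done
python3 - <<'E'
from h import *
a=shot("side","side18")
cv2.imwrite(f'pics/side18c.png',cv2.resize(a[170:290,230:370,::-1],None,fx=5,fy=5,interpolation=2))
E
```

```text
[ 0.57417531 -0.08748824  0.04142425] yaw -70.70891258048454 [ 6.37129957 -0.3054211  -3.16921128] [ 0.16441295 -1.17213071  0.46792817] 0.03582035972134353
[ 0.57423381 -0.08751352  0.04141593] yaw -75.59001255485504 [ 6.59638187  0.028367   -3.71954793] [ 0.00348787 -1.16485082  1.61941744] 0.036002173095959024
[ 0.57434365 -0.08761668  0.04145882] yaw -80.45755436340644 [ 7.34846907 -2.25194284 -4.00291212] [-0.194533   -1.17821239  3.00042173] 0.03596949471851402
```

View pics/side18c.png

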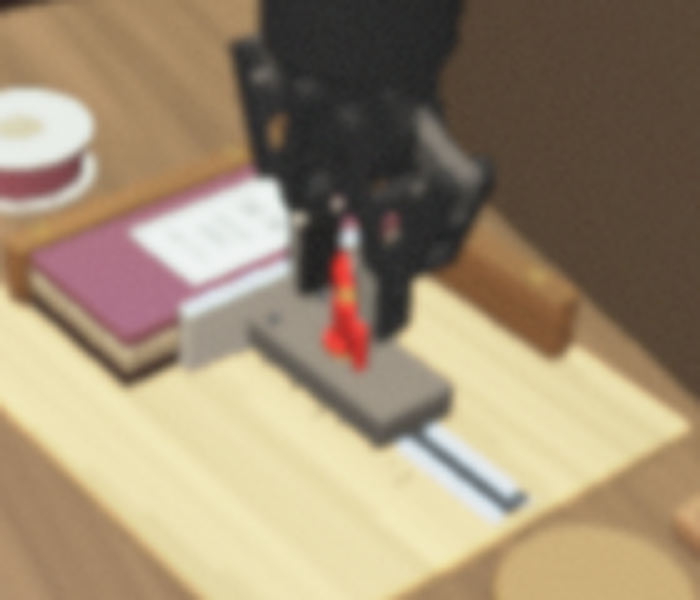

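```bash
python3 -m handwheel '[{"grip":0.42,"xyz":[0,0,0],"turn":5},{"grip":0.42,"xyz":[0,0,0],"turn":10},{"grip":0.42,"xyz":[0,0,0],"turn":17},{"grip":0.42,"xyz":[0,0,0],"turn":24},{"grip":0.42,"xyz":[0,0,0.02],"turn":26}]' | tail -2
python3 -m handwheel '[{"grip":0.42,"xyz":[0,0,0.04],"turn":0},{"grip":0.42,"xyz":[0,0,0.08],"turn":0},{"grip":0.42,"xyz":[-0.02,-0.01,0.12],"turn":0},{"grip":0.42,"xyz":[-0.05,-0.04,0.14],"turn":0},{"grip":0.42,"xyz":[-0.09,-0.07,0.14],"turn":0}]'
python3 -m handwheel '[{"grip":0.42,"xyz":[-0.04,-0.01,0],"turn":0},{"grip":0.42,"xyz":[-0.08,-0.02,0],"turn":0},{"grip":0.42,"xyz":[-0.10,-0.03,0],"turn":0},{"grip":0.42,"xyz":[-0.10,-0.06,0],"turn":0},{"grip":0.42,"xyz":[-0.10,-0.09,0],"turn":0}]'
python3 - <<'E'
from h import *
a=shot("side","side19")
cv2.imwrite(f'pics/side19c.png',cv2.resize(a[170:290,230:370,::-1],None,fx=5,fy=5,interpolation=2))
a=shot("top","top19");cv2.imwrite('pics/top19c.png',cv2.resize(a[150:290,220:420,::-1],None,fx=4,fy=4,interpolation=2))
for c in("top","side"):
  for k,z in (("stamp",0),("tin",0),("ribbon",0),("pink_bar_centre",.03575),("cream_bar_centre",.02625),("dark_bar_centre",.01675),("stop_face",.0285)):
    for m in models.mark_of(c,k)[:1]: print(k,c,round(m["p"],2),np.round(atz(c,m["at"],z),4))
E
```

```text
contact_force: [-0.8, 0.2, -0.5]
grip_width: 0.036
time_s: 23.4
tool_pos: [0.4967, -0.1485, 0.2059]
ee_rot: [[-0.814, 0.008, 0.581], [-0.581, -0.003, -0.814], [-0.005, -1.0, 0.007]]
contact_force: [0.7, -0.9, 0.1]
grip_width: 0.0361
time_s: 23.82
tool_pos: [0.3943, -0.2385, 0.2012]
ee_rot: [[-0.815, 0.002, 0.579], [-0.58, -0.001, -0.815], [-0.001, -1.0, 0.002]]
contact_force: [0.5, -0.4, -0.5]
grip_width: 0.0356
stamp top 0.51 [ 0.6554 -0.2264  0.    ]
tin top 0.92 [ 0.5825 -0.2562  0.    ]
ribbon top 0.62 [0.499  0.1171 0.    ]
pink_bar_centre top 0.66 [ 0.5583 -0.0015  0.0357]
stop_face top 0.87 [ 0.5673 -0.0454  0.0285]
stamp side 0.56 [ 0.6643 -0.228   0.    ]
tin side 0.59 [ 0.5782 -0.2585  0.    ]
ribbon side 0.76 [0.4936 0.1221 0.    ]
pink_bar_centre side 0.59 [ 0.5607 -0.0126  0.0358]
cream_bar_centre side 0.71 [ 0.5481 -0.0998  0.0262]
stop_face side 0.98 [ 0.5666 -0.0353  0.0285]
```

View pics/side19c.png

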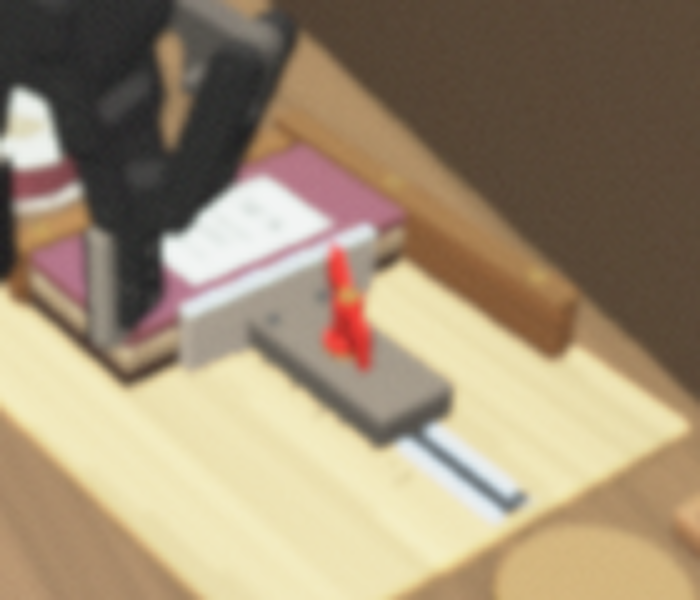

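View pics/top19c.png

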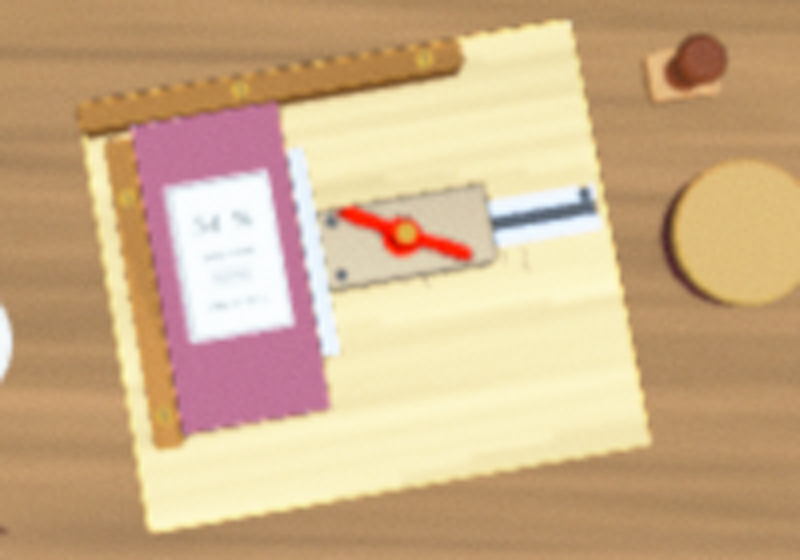

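```bash
python3 -c "
from h import *
print(ctrl.hand_in());print(ctrl.state()['time_s'])"
```

```text
the job is handed in; nothing more can be done
None
the job is handed in; nothing more can be done
```

I handed the job in at about 24 s of the 61 s allowed; the hand-in gives no verdict. The last pictures show the three bars home in the corner, the stop holding them and the wing screw tight.

**What I did:**
- **Back fence:** I pushed the stack straight back with two fingertips. It stopped dead at about 11 N, with the fingertips about where the bars' front faces should be when home.
- **Side stop:** I pushed the stop's foot until it stopped moving at about 20 N. The fingertip's position there matched 45 mm of travel, a bar's width.
- **Wing screw:** I turned it clockwise in two strokes. At the end it resisted 3 N m, far above the loose 0.04 N m.

**Last checks:**
- **Screw:** in the top picture the wings lie about 28° past the jig's y axis, roughly +0.48 rad, where tight means above 0.15.
- **Bars:** the pink bar measures within about 4 mm of home in the top picture. The stack looks square and lined up, against the back fence and between the stop and the side fence.
- **Stamp, tin and ribbon:** the arm never went near them. The last network readings are within about 9 mm of the first, no more than the networks' own scatter.

**What disagreed or was missed:**
- **Fingertip length:** at a 40 mm opening the fingertips stood about 5 mm behind the reported TCP, not 22 mm ahead. I found this by touching the bench and set my heights from it.
- **Network misreadings:** in the last pictures the network placed the cream bar on the stop, which was plainly wrong, and did not find the dark bar. For those two I relied on the pictures and the contact forces.

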